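Settle dowels in the tilting core box, separate and weight them

TASK

Lay every steel dowel present crosswise (parallel to the hinge) in the well of the level mahogany core box, then lift the box by its handle to a tilt of 35 degrees, never past 45, and keep it there a second or two until the dowels have all rolled down into a close row against the stop wall at the hinge end, and bring it back fully level. Then lay the separator sheet flat on the ledge over the dowels, tab up, set the white glazed block flat on the sheet near its middle beside the tab, and press the block down firmly (a push of about 15 N for a second) to confirm that all is seated. Leave the hook and the brass ring where they are.

Things in the scene. Friction and masses are not known exactly. Their poses are not given: they have to be found in the camera images.
- corebox (a joint): tilt of the mahogany core box in its fixed cradle, rad: 0 = level on its stop (lowest), grows as the handle end is lifted, at most 1.0. The hinge is stiff: the box stays at any tilt, loaded or not; moving it takes up to about 12 N at the handle. At 0.61 rad (35 degrees) a brass pointer low on the box's +y side, handle end, meets a brass stud on the steel arc beside it
- box_hinge (a point): middle of the hinge line, the box's far lower edge, 14 mm above the bench. Axes of all box points: x from handle to hinge, y along the hinge, z up out of the box (they tilt with it; tilt turns about +y). The box is 220 (x) by 130 (y) by 42 mm high: x = -220 to 0, z = 0 to 42 mm from here. Its place and heading vary
- box_floor (a point): centre of the floor of the box's inner well, 110 mm from the hinge towards the handle, 8 mm above the box's underside. The well is 176 (x) by 86 (y) mm and 22 mm deep to the ledge
- box_stop (a point): foot of the well's end wall on the hinge side, the stop, 88 mm from box_floor along x
- box_ledge (a point): centre of the box at the height of the ledge (22 mm above the well's floor). The ledge, 12 mm wide, runs all round the well; the recess over it, which takes the sheet, is 200 (x) by 110 (y) mm and 12 mm deep to the rim. Rim walls 10 mm thick; the rim is 56 mm above the bench when level
- box_handle (a point): middle of the box's handle, a round steel bar 10 mm thick, 80 mm long, parallel to the hinge line; 30 mm clear of the box's end, 20 mm above its rim; at [-250, 0, 62] mm from box_hinge in the box's axes. It can be pinched from above across the bar and turns within the fingers as the box tilts
- dowel1: steel threaded dowel: eight-sided bar, 18 mm across flats, 70 mm long, about 0.09 kg, lying on a flat on the bench; it stays on a level surface and rolls on a slope over 23 degrees. Origin in its middle, on its axis, 9 mm above what it lies on; its y axis runs along the bar. Two to four are present (the others read None)
- dowel2: another dowel like dowel1, or absent
- dowel3: another dowel like dowel1, or absent
- dowel4: another dowel like dowel1, or absent
- sheet: aluminium separator sheet, 190 (x) by 100 (y) by 3 mm, about 0.13 kg, with an upright grip tab 8 mm thick (x), 40 mm wide (y), reaching 37 mm above the sheet's underside, centred 50 mm from the middle along +x. Origin at the centre of the underside; z up. May lie either way round in the box
- setting_block: white glazed setting block, 80 (x) by 60 (y) by 44 (z) mm, about 0.4 kg; origin at the centre of its underside
- lifter_hook: bronze lifter hook: a 75 mm stem, 12 mm thick, on a round foot 48 mm across, with a hooked top, 98 mm high in all; 0.4 kg, stands loose; origin at the centre of its underside. To be left alone
- ring_gauge: brass ring, 48 mm outside, 28 mm hole, 18 mm high, lying loose; origin at the centre of its underside. To be left alone
There are look-alikes about, which are no part of the job. What is shaped like the setting_block but green or turquoise is not meant.

How it is judged:
By the outcome, as a careful person would: the job done as asked, in the order asked, and still so for the second after the job is handed in, with the robot touching nothing.
Of dowel1, dowel2, dowel3, dowel4 only 2 to 4 are there at a start; the rules pass over those that are not, and their reading is None.
At some moment in a run one of sheet, setting_block may be knocked a few centimetres aside while the robot is not near it.
It also fails if it takes over 210 s, if anything falls off the work surface, if the arm or the gripper's body presses on something with over 40 N, if the wrist force passes 120 N, or if a joint passes its speed limit or range.

ROBOT

A 6-joint arm with a two-finger parallel gripper is mounted at the origin on the work surface. World frame = base frame: x ahead of the robot, y to its left, z up, the work surface at z = 0. Lengths are in m, angles in rad, forces in N, time in s.
With the tool pointing down it reaches from about 0.35 to 0.775 m from the base axis. Payload 5.5 kg.
Tool frame: the origin (TCP) lies midway between the tips of the shut fingers; the grasp point (between the pads) lies 19 mm behind it; z points along the fingers, y is the line along which they close (so a half turn about z gives the same grasp; the last joint's range is limited). The gripper opens to 85 mm and grips with 20 to 120 N. Pads are 22 mm wide; open, the fingers measure 114 mm over their backs; the gripper's body (76 mm by 85 mm) begins 54 mm behind the grasp point. The pads swing forward as they close: fully open they stand 13 mm farther back than shut.
Start: joints at [-1.29, 0.313, 0.046, 1.304, 0, 1.431], TCP at [0.235, -0.525, 0.231] pointing down, gripper open.
Joint ranges: [-2.76, 2.76], [-0.86, 1.69], [-1.03, 1.26], [-2.2, 2.34], [-1.47, 1.5], [-3.14, 3.14]. Speed limits (rad/s): [2.57, 2.57, 3.14, 3.14, 3.14, 3.14].

INTERFACE

Orientations are given as a unit quaternion [w, x, y, z].
In Python, from workcell import get_state, read_camera, camera_info, hand_in, recognise gives the robot as it stands.
- The arm moves only by the tool arm_command, never from a script. Its argument "moves" is one flat list of numbers, 7 for each row, row after row: the opening, from -1 (shut) to 1 (fully open), then the shift along the tool's x, y, z in mm, then the turn, a rotation vector about the tool's x, y, z in rad. A call has 1 to 8 rows; each row shifts and turns the commanded pose from where the row before left it, along the tool's axes as they then stand; what a row does not reach is not made up. A row lasts 1/8 s, in which the tool goes at most 62.5 mm and 10.7 degrees, less where a joint would pass 70% of its speed; a pose out of reach is approached as far as the arm can. A call with a gripper value outside its range is refused whole. The fingers move at their own pace and stop on an object; "newtons" is the grip in N (left out, the last holds). Time passes only in rows, so rows that do not move let the fingers close. It gives the time, the measured TCP pose, the force, the opening and the grip force at its end, in the units of the state.
- get_state(): the state, without advancing time (a new reading comes with each control period).
- read_camera(name): name is "scene" or "top" or "wrist"; returns (picture, depth): 384x512x3 uint8, blue, green, red; 384x512 float32, m along the optical axis (not along the pixel's ray), 0 where there is no reading.
- camera_info(name): a dict with "fovy" (degrees; the focal length in pixels is half the picture's height over the tangent of half this angle, whatever the lens; pixels are square), "cx", "cy" (the principal point, pixels), "eye" and "orientation" of the camera in the world; the wrist camera has in their place "tool_from_camera" (4x4, takes a point from camera to tool coordinates, whose origin is the TCP and whose axes are the flange's). Camera axes: x right, y down, z forward; pixel columns grow to the right and rows downward; lengths in m; the calibration is good to about 2 mm. A picture is of the moment at which its call begins: read the wrist's pose just before it. camera_info takes no time and is no camera call.
- hand_in(): hands the job in; it is judged then, once.
Trained networks look in the newest picture that a camera, given by its name, has taken for a name from the list of things; names that differ only in an ending like _2 or _b are one class to them, and where a whole thing is asked for, a point or a joint stands for the part that bears it (a point fixed in the world has none). Each returns a list of dicts, best first, with "confidence" (0 to 1); they miss things now and then, are a little off and sometimes report something else, mostly with a low value. They report only what shows in the picture. A call takes as long as a camera call. They do not tell look-alikes from the thing itself.
- recognise(camera, label): "point" ([column, row] in pixels, amid what is visible of it).
The state is a dict: "clock": time; "joint_pos": joint angles; "qvel": joint speeds; "tau": joint torques, N m; "tcp_pos": TCP position; "orientation": TCP orientation; "wrist_force": force on the tool from outside, world axes, zero at the start; "ft_torque": the same for the moment, N m; "finger_gap": finger opening in m; "grip_force": force on a finger pad.
Only numpy, scipy, OpenCV 4.12 (cv2) and the standard library are available. Lean on these libraries where they do the work, as an engineer would, in place of code of your own. Each camera call takes 0.05 s, during which the arm holds its last target. There are 200 camera calls.

## Working session

There is one attempt and no reset: what is moved stays moved. The work goes in short steps, Python scripts to look and compute and a tool call to move; the robot and the scene stay as the last step left them, time stands still between calls to the robot, and variables do not carry over. Pictures are saved under pics/ and viewed, at most 14 in all, crops included, and the job is handed in when it is done.

Besides the shell and the picture viewer there is one more tool, called after ">>>" as a command line: name --argument value ..., lists and objects as JSON in quotes. arm_command: Moves the arm, as the interface text tells. Its arguments: {"type":"object","properties":{"moves":{"type":"array"},"newtons":{"type":"number"}},"required":["moves"]}

```bash
ls; mkdir -p pics
cat > h.py <<'E'
import numpy as np, cv2
from scipy.spatial.transform import Rotation as R
from workcell import *
def q2R(q): return R.from_quat([q[1],q[2],q[3],q[0]]).as_matrix()
def campose(n,st=None):
    c=camera_info(n)
    if n=='wrist':
        st=st or get_state(); T=np.array(c['tool_from_camera']); Rt=q2R(st['orientation'])
        M=Rt@T[:3,:3]; e=Rt@T[:3,3]+np.array(st['tcp_pos'])
    else:
        o=np.array(c['orientation']); M=q2R(o) if o.size==4 else o.reshape(3,3); e=np.array(c['eye'])
    f=192/np.tan(np.radians(c['fovy'])/2)
    return M,e,f,c['cx'],c['cy']
def cloud(n,d,P):
    M,e,f,cx,cy=P; v,u=np.mgrid[:384,:512]
    p=np.stack([(u-cx)/f*d,(v-cy)/f*d,d],-1)
    w=p@M.T+e; w[d<=0]=np.nan; return w
def px(P,u,v,z):
    M,e,f,cx,cy=P; r=M@np.array([(u-cx)/f,(v-cy)/f,1]); return e+r*(z-e[2])/r[2]
def snap(n,name):
    P=campose(n); im,d=read_camera(n); cv2.imwrite('pics/'+name+'.png',im); w=cloud(n,d,P)
    np.savez('pics/'+name+'.npz',im=im,d=d,w=w); return im,d,w,P
E
python3 - <<'E'
from h import *
for n in('top','scene'):
    im,d,w,P=snap(n,n+'0'); print(n,camera_info(n))
    for l in ['corebox','box_handle','dowel1','sheet','setting_block','lifter_hook','ring_gauge']:
        for r in recognise(n,l):
            u,v=r['point']; print(l,round(r['confidence'],2),np.round([u,v]),np.round(w[int(v),int(u)],3))
E
```

```text
pics
top {'fovy': 43.854182860864256, 'cx': 248.9049824599548, 'cy': 192.4524003814499, 'eye': array([0.30236701, 0.04910383, 1.37745574]), 'orientation': array([-0.0825103 ,  0.71680567, -0.68778727,  0.07956352])}
corebox 0.62 [255. 206.] [0.579 0.045 0.022]
corebox 0.58 [118. 198.] [0.591 0.447 0.004]
corebox 0.45 [355. 235.] [ 0.511 -0.249  0.013]
box_handle 0.88 [254. 203.] [0.59  0.045 0.026]
dowel1 0.75 [356. 238.] [ 0.502 -0.251  0.014]
dowel1 0.74 [397. 272.] [ 0.407 -0.365  0.018]
dowel1 0.53 [393. 241.] [ 0.495 -0.356  0.017]
sheet 0.91 [151. 259.] [0.416 0.334 0.003]
setting_block 0.87 [206. 278.] [0.37  0.169 0.05 ]
setting_block 0.87 [246. 127.] [0.811 0.081 0.049]
setting_block 0.61 [ 90. 234.] [0.475 0.502 0.048]
setting_block 0.59 [170. 145.] [0.748 0.302 0.042]
setting_block 0.58 [176. 191.] [0.613 0.274 0.04 ]
lifter_hook 0.77 [361. 190.] [ 0.642 -0.265  0.014]
lifter_hook 0.68 [391. 240.] [ 0.498 -0.352  0.013]
ring_gauge 0.61 [119. 200.] [0.588 0.447 0.001]
scene {'fovy': 56.889876526259165, 'cx': 257.16194835968975, 'cy': 192.38202882480766, 'eye': array([1.25587719, 0.59758302, 0.73602656]), 'orientation': array([-0.19238778,  0.37267006,  0.81381513, -0.40225477])}
corebox 0.7 [256. 201.] [0.564 0.016 0.023]
box_handle 0.85 [259. 205.] [0.574 0.037 0.024]
dowel1 0.39 [213. 164.] [ 0.503 -0.248  0.021]
sheet 0.79 [364. 227.] [0.427 0.334 0.002]
sheet 0.24 [255. 202.] [0.576 0.022 0.025]
setting_block 0.94 [297. 282.] [0.766 0.316 0.046]
setting_block 0.85 [212. 250.] [0.824 0.08  0.044]
setting_block 0.78 [312. 248.] [0.644 0.282 0.045]
setting_block 0.78 [328. 191.] [0.393 0.179 0.044]
setting_block 0.63 [414. 258.] [0.498 0.504 0.045]
lifter_hook 0.55 [180. 176.] [ 0.614 -0.307  0.001]
ring_gauge 0.83 [372. 274.] [0.593 0.435 0.017]
ring_gauge 0.3 [258. 206.] [0.584 0.038 0.022]
```

Run:
```python
import cv2
a=cv2.imread('pics/top0.png'); cv2.imwrite('pics/top0b.png',cv2.resize(a[90:330,60:460],(800,480),interpolation=cv2.INTER_CUBIC))
a=cv2.imread('pics/scene0.png'); cv2.imwrite('pics/scene0b.png',cv2.resize(a[100:340,100:480],(800,505),interpolation=cv2.INTER_CUBIC))
```

```text
(no output)
```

View pics/top0b.png

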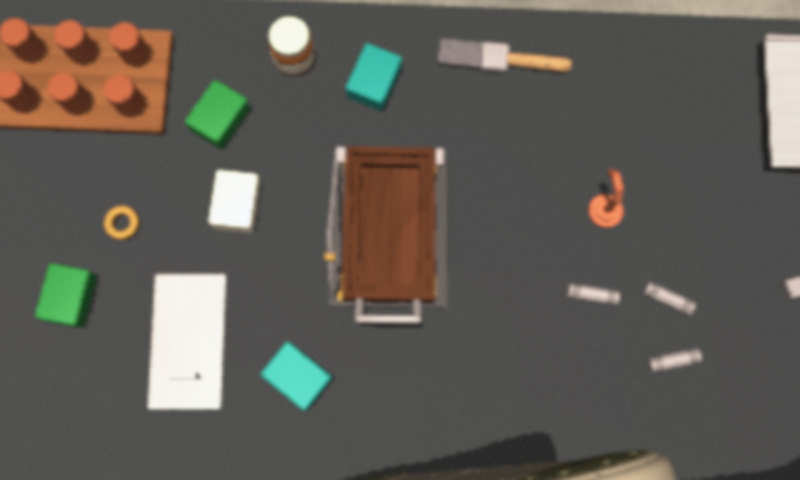

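View pics/scene0b.png

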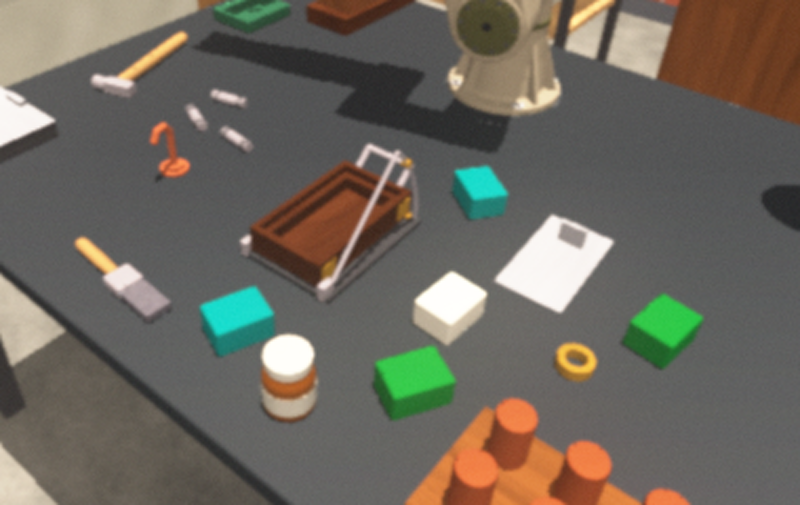

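Three dowels show, at top pixels (357,237), (395,239) and (398,270). There is one white block at (177,190); the other four block shapes are green or turquoise. The sheet is at (153,260) with its tab towards the robot. The box's handle is on the robot side.

```bash
cat > m.py <<'E'
from h import *
def rect(p):
    (c,s,a)=cv2.minAreaRect((p[:,:2]*1000).astype(np.float32)); return np.round(c,1),np.round(s,1),round(a,1)
def blobs(w,mask,n=15):
    k,l,st,_=cv2.connectedComponentsWithStats(mask.astype(np.uint8))
    return [w[l==i] for i in range(1,k) if st[i,4]>=n]
E
python3 - <<'E'
from m import *
a=cv2.imread('pics/top0.png'); cv2.imwrite('pics/blk.png',cv2.resize(a[160:230,110:290],(800,311),interpolation=cv2.INTER_CUBIC))
for n in('top0','scene0'):
    z=np.load(f'pics/{n}.npz'); w,im=z['w'],z['im'].astype(int)
    b=w[...,0]; y=w[...,1]; h=w[...,2]
    print(n,'bench z',np.nanmedian(h[(b>.3)&(b<.7)&(abs(y)<.45)&(h<.02)]))
    print('dowels')
    for p in blobs(w,(h>.006)&(h<.03)&(y<-.15)&(y>-.45)&(b>.3)&(b<.57)): print(len(p),rect(p),np.round(np.percentile(p[:,2],[10,50,95]),4))
    print('white')
    for p in blobs(w,(im.min(-1)>150)&(h>.03)&(h<.06)&(y>.1)): print(len(p),rect(p),np.round(p.mean(0),4))
    print('sheet')
    for p in blobs(w,(im.min(-1)>130)&(h<.012)&(y>.1)&(b<.55)): print(len(p),rect(p),np.round(p.mean(0),4))
    for p in blobs(w,(h>.02)&(abs(y-.33)<.07)&(b>.28)&(b<.55),4): print('tab',len(p),rect(p),np.round(p.mean(0),4),p[:,2].max())
    print('box')
    for p in blobs(w,(h>.049)&(h<.061)&(abs(y)<.2)&(b>.4)&(b<.75)&(im[...,2]>im[...,0]+20)): print('rim',len(p),rect(p),np.round(p.mean(0),4))
    for p in blobs(w,(h>.064)&(abs(y-.04)<.15)&(b>.38)&(b<.48),5): print('handle',len(p),rect(p),np.round(p.mean(0),4),p[:,2].max())
E
```

```text
top0 bench z 0.0014060730637535102
dowels
174 (array([ 504.3, -360.3]), array([73.3, 22.9]), 67.0) [0.0116 0.0174 0.0229]
166 (array([ 503.8, -250.6]), array([69.9, 18.8]), 82.8) [0.0127 0.0175 0.0229]
178 (array([ 414.5, -365.2]), array([26.7, 71.7]), 13.4) [0.0123 0.0177 0.0233]
white
577 (array([616.3, 271.6]), array([60.9, 80.4]), 85.4) [0.6145 0.2707 0.0443]
44 (array([363.8, 325.4]), array([ 6. , 39.7]), 2.4) [0.3639 0.3248 0.0368]
sheet
2436 (array([414.1, 328.1]), array([192.3, 106.3]), 2.8) [0.413  0.327  0.0036]
36 (array([ 538.2, 1155. ]), array([40. , 23.2]), 90.0) [ 0.5408  1.1588 -0.7497]
190 (array([ 404.4, 1140.2]), array([217.6,  34.1]), 9.0) [ 0.423   1.146  -0.7502]
tab 46 (array([363.8, 325.3]), array([ 6. , 39.9]), 2.6) [0.3639 0.324  0.0362] 0.04324927862396866
box
rim 815 (array([584.2,  46.2]), array([230.5, 130.5]), 1.0) [0.5848 0.0485 0.0561]
handle 150 (array([457.5,  43.4]), array([31.9, 88.3]), 4.4) [0.4518 0.0423 0.0783] 0.08834368109261903
scene0 bench z 0.0011814025492695723
dowels
70 (array([ 417.9, -362.9]), array([21.1, 69.1]), 22.5) [0.0091 0.0156 
[... 601 characters left out ...]
7.9, 67.6]), 6.7) [0.5349 0.2488 0.001 ]
587 (array([152.7, 877.3]), array([116.9, 814.1]), 78.6) [-0.0276  0.9189 -0.7368]
tab 81 (array([364.2, 324.8]), array([15. , 39.6]), 6.7) [0.3657 0.3257 0.0313] 0.040669384481834436
box
rim 537 (array([585.7,  51.8]), array([228.3, 146.7]), 1.9) [0.6198 0.0318 0.0553]
rim 171 (array([537., 106.]), array([143.8,  45.3]), 21.6) [0.5267 0.0993 0.0556]
handle 54 (array([450.3,  22.2]), array([19.8, 49.5]), 19.3) [0.4532 0.0181 0.077 ] 0.08473378991803626
handle 8 (array([450.4,  62.4]), array([4.8, 8.5]), 0.6) [0.4513 0.0619 0.0783] 0.0823763576727945
handle 14 (array([463.9,  82.5]), array([ 9.6, 14.2]), 76.8) [0.4612 0.0832 0.0689] 0.07735921644092592
```

View pics/blk.png

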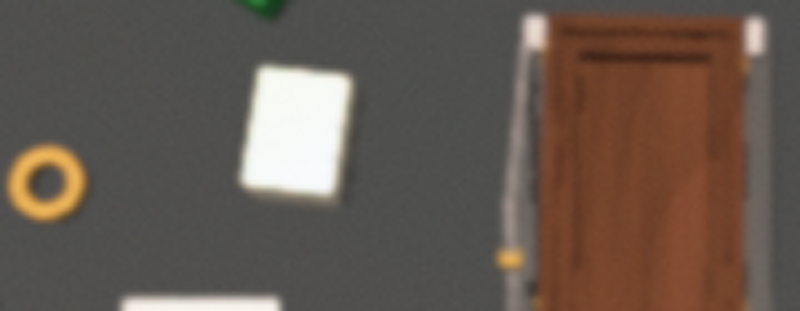

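The white block at enlarged crop (296,130) is the only white one, so that is the one to use. Next I'll move over the dowels for a close wrist view.

```bash
cat > plan.py <<'E'
from h import *
# usage: plan(x,y,z,yaw_deg of tool y-axis (mod 180)) -> total shift in tool frame mm, total turn about tool z (rad), TCP down
def plan(x,y,z,yaw=None,st=None):
    st=st or get_state(); Rt=q2R(st['orientation']); p=np.array(st['tcp_pos'])
    cur=np.degrees(np.arctan2(Rt[1,1],Rt[0,1]))
    t=0
    if yaw is not None:
        t=(cur-yaw+90)%180-90   # turning + about tool z (down) lowers world yaw
    q5=st['joint_pos'][5]
    yy=np.radians(cur-t); Rn=np.array([[np.sin(yy),np.cos(yy),0],[-np.cos(yy),np.sin(yy),0],[0,0,-1]])
    d=np.array([x,y,z])-p
    print('yaw',cur.round(1),'q5',round(q5,2),'| turn deg',round(t,1),'rad',round(np.radians(t),3),'| shift first(then turn)',np.round(Rt.T@d*1000,1),'| after turn',np.round(Rn.T@d*1000,1),'tilt',np.round(Rt[:,2],3))
    return st
E
python3 - <<'E'
from plan import *
print(get_state()); print(camera_info('wrist'))
plan(.46,-.31,.25,0)
E
```

```text
{'clock': 0.8, 'joint_pos': array([-1.28957032e+00,  3.13153472e-01,  4.60712860e-02,  1.30360955e+00,
        2.62899112e-06,  1.43120546e+00]), 'qvel': array([-1.00061274e-03,  4.69520856e-04, -1.28268928e-04,  1.74638789e-03,
       -9.25723902e-05, -5.64348678e-04]), 'tau': array([ 3.17009341e-03, -4.80387104e+01,  2.98796046e+01, -3.87936743e-04,
       -1.77440702e-04, -9.57421747e-06]), 'tcp_pos': array([ 0.23489415, -0.52485792,  0.23133791]), 'orientation': array([5.20732027e-05, 9.77945689e-01, 2.08859345e-01, 5.01167337e-06]), 'wrist_force': array([0.11765109, 0.27650222, 0.51367475]), 'ft_torque': array([ 0.00279482,  0.03093889, -0.01045197]), 'grip_force': 0.0, 'finger_gap': 0.08545493479844382}
{'fovy': 71.88406877905443, 'cx': 253.91305959863783, 'cy': 193.45204884267713, 'tool_from_camera': array([[ 9.67315120e-04, -9.46933211e-01, -3.21428931e-01,
         8.29260906e-02],
       [ 9.99999526e-01,  8.79903834e-04,  4.17213529e-04,
        -3.68883588e-04],
       [-1.12246798e-04, -3.21429182e-01,  9.46933613e-01,
        -1.43777224e-01],
       [ 0.00000000e+00,  0.00000000e+00,  0.00000000e+00,
         1.00000000e+00]])}
yaw -65.9 q5 1.43 | turn deg -65.9 rad -1.15 | shift first(then turn) [ 293.2 -104.2  -18.7] | after turn [-214.9  225.1  -18.7] tilt [ 0. -0. -1.]
```

>>> arm_command --moves '[1,49,-17.4,-3,0,0,0,1,49,-17.4,-3,0,0,0,1,49,-17.4,-3,0,0,0,1,49,-17.4,-3,0,0,0,1,49,-17.4,-3,0,0,0,1,48,-17.4,-3,0,0,0,1,0,0,0,0,0,0,1,0,0,0,0,0,-0.15]'

```text
clock: 1.8
tcp_pos: [0.4598, -0.3096, 0.2493]
orientation: [0.0, 0.959, 0.284, -0.0]
wrist_force: [0.0, -0.1, 0.1]
finger_gap: 0.0854
grip_force: 0.0
```

>>> arm_command --moves '[1,0,0,0,0,0,-0.17,1,0,0,0,0,0,-0.17,1,0,0,0,0,0,-0.17,1,0,0,0,0,0,-0.17,1,0,0,0,0,0,-0.17,1,0,0,0,0,0,-0.15,1,0,0,0,0,0,0,1,0,0,0,0,0,0]'

```text
clock: 2.8
tcp_pos: [0.4593, -0.3103, 0.2493]
orientation: [-0.0, 0.708, 0.706, -0.0]
wrist_force: [-0.1, -0.0, -0.1]
finger_gap: 0.0852
grip_force: 0.0
```

Run:
```python
from m import *; from plan import plan
im,d,w,P=snap('wrist','w1'); h=w[...,2]
print(get_state()['tcp_pos'],np.nanmedian(h[h<.01]))
for p in blobs(w,(h>.006)&(h<.03)&(w[...,1]<-.15)&(w[...,0]<.57),100): print(len(p),rect(p),np.round(np.percentile(p[:,2],[10,50,95]),4))
for p in blobs(w,(h>.012)&(h<.03)&(w[...,1]<-.15)&(w[...,0]<.57),100): print(len(p),rect(p),np.round(p[:,:2].mean(0),4))
plan(.5038,-.2506,.10,-7.2)
```

```text
[ 0.45937372 -0.31025498  0.2492892 ] 0.0011758658742395678
711 (array([ 503. , -251.5]), array([69.9, 19.5]), 83.7) [0.0146 0.0181 0.0203]
589 (array([ 501.2, -360.8]), array([70. , 19.2]), 66.9) [0.0135 0.0179 0.0203]
569 (array([ 413.9, -365.9]), array([18.7, 70.5]), 14.3) [0.0137 0.0179 0.0201]
2388 (array([ 428.7, -599.8]), array([242.7,  88.7]), 17.0) [0.0135 0.0242 0.0276]
495 (array([  74., -562.]), array([87.3,  7.4]), 0.7) [0.0088 0.0195 0.0296]
693 (array([ 503.2, -251.5]), array([70. , 18.1]), 82.9) [ 0.5029 -0.2502]
548 (array([ 501.2, -360.8]), array([70. , 19.2]), 66.9) [ 0.5013 -0.3593]
532 (array([ 413.9, -365.8]), array([18.5, 70.5]), 14.5) [ 0.4143 -0.3643]
2216 (array([ 430.9, -599.1]), array([238.1,  88.7]), 17.0) [ 0.4536 -0.5833]
391 (array([  71.5, -562. ]), array([82.3,  7.4]), 0.7) [ 0.0713 -0.5604]
yaw -0.1 q5 0.83 | turn deg 7.1 rad 0.123 | shift first(then turn) [ 59.8  44.3 149.3] | after turn [-64.8  36.6 149.3] tilt [-0. -0. -1.]
```

View pics/w1.png

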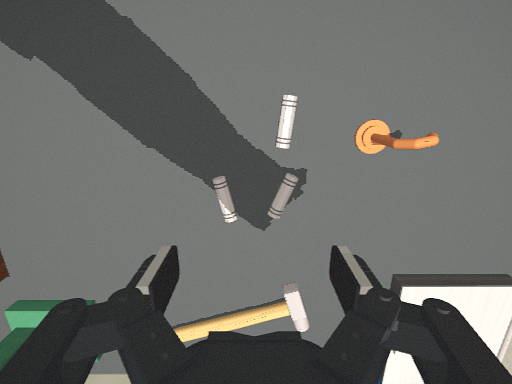

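```bash
sed -i 's/\[np.sin(yy),np.cos(yy),0\],\[-np.cos(yy),np.sin(yy),0\]/[-np.sin(yy),np.cos(yy),0],[np.cos(yy),np.sin(yy),0]/' plan.py
python3 - <<'E'
from plan import *
plan(.5031,-.2514,.004,-7)
E
```

```text
yaw -0.1 q5 0.83 | turn deg 6.9 rad 0.12 | shift first(then turn) [ 59.   43.6 245.3] | after turn [ 63.7  36.2 245.3] tilt [-0. -0. -1.]
```

>>> arm_command --moves '[0.2,29.5,21.8,40,0,0,0,0.2,29.5,21.8,40,0,0,0,0.2,0,0,45,0,0,0.12,0.2,0,0,45,0,0,0,0.2,0,0,40,0,0,0,0.2,0,0,20,0,0,0,0.2,0,0,15.3,0,0,0,0.2,0,0,0,0,0,0]' --newtons 40

```text
clock: 3.85
tcp_pos: [0.5027, -0.2506, 0.0032]
orientation: [-0.001, 0.748, 0.663, -0.0]
wrist_force: [-1.0, 1.0, 0.2]
finger_gap: 0.0513
grip_force: 0.0
```

>>> arm_command --moves '[0.2,0,0,0,0,0,0,-1,0,0,0,0,0,0,-1,0,0,0,0,0,0,-1,0,0,0,0,0,0,-1,0,0,0,0,0,0,-1,0,0,0,0,0,0]'

```text
clock: 4.6
tcp_pos: [0.504, -0.2514, 0.0051]
orientation: [0.001, 0.748, 0.663, 0.0]
wrist_force: [-0.3, 0.4, 6.0]
finger_gap: 0.017
grip_force: 40.0
```

Run:
```python
from plan import *
plan(.56,.03,.25,0)
```

```text
yaw -6.9 q5 1.09 | turn deg -6.9 rad -0.12 | shift first(then turn) [ 285.8   22.4 -245.2] | after turn [ 281.4   56.  -244.9] tilt [ 0.002 -0.001 -1.   ]
```

>>> arm_command --moves '[-1,0,0,-30,0,0,0,-1,0,0,-60,0,0,0,-1,0,0,-60,0,0,0,-1,30,4.4,-50,0,0,0,-1,45,4,-40,0,0,0,-1,55,4,0,0,0,0,-1,55,4,0,0,0,0,-1,55,4,0,0,0,0]'

```text
clock: 5.6
tcp_pos: [0.5522, -0.0134, 0.244]
orientation: [0.0, 0.748, 0.663, 0.0]
wrist_force: [1.3, -0.1, -1.1]
finger_gap: 0.0164
grip_force: 39.3
```

>>> arm_command --moves '[-1,46,2,-5,0,0,0,-1,0,0,0,0,0,-0.12,-1,0,0,0,0,0,0,-1,0,0,0,0,0,0]'

```text
clock: 6.1
tcp_pos: [0.5595, 0.03, 0.2487]
orientation: [-0.0, 0.708, 0.706, -0.0]
wrist_force: [0.3, 0.3, -0.5]
finger_gap: 0.0164
grip_force: 39.3
```

Run:
```python
from m import *
s=get_state(); print(s['tcp_pos'],s['finger_gap'])
im,d,w,P=snap('wrist','w2'); h=w[...,2]; x=w[...,0]; y=w[...,1]
for lo,hi in((.049,.06),(.038,.048),(.015,.029)):
  m=(h>lo)&(h<hi)&(abs(y-.046)<.1)&(x>.45)&(x<.72)
  for p in blobs(w,m,150): print(lo,len(p),rect(p),np.round(np.median(p[:,2]),4))
for p in blobs(w,(h>.064)&(h<.1)&(abs(y-.045)<.1)&(x>.40)&(x<.475),50): print('handle',len(p),rect(p),np.percentile(p[:,2],[50,95]))
```

```text
[0.55954197 0.02996355 0.24873909] 0.016425767239596958
0.049 4479 (array([583.8,  46.2]), array([229.5, 131.6]), 1.4) 0.0571
0.038 4217 (array([588.4,  45.3]), array([201.3, 110.3]), 1.4) 0.0452
0.015 7755 (array([588.3,  44.8]), array([176.8,  85.3]), 1.4) 0.0233
handle 874 (array([456.6,  42.7]), array([27.3, 89.9]), 0.9) [0.08031244 0.08269074]
```

View pics/w2.png

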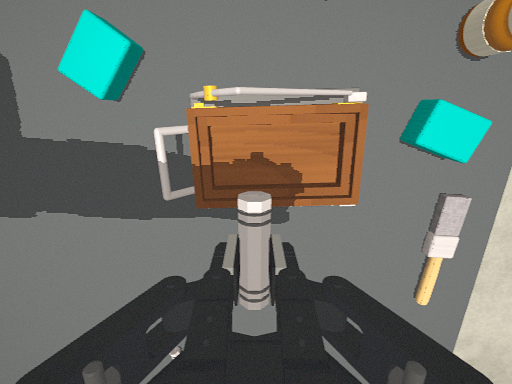

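Run:
```python
from plan import *
plan(.6383,.0460,.028,1.4)
```

```text
yaw -0.1 q5 1.48 | turn deg -1.5 rad -0.027 | shift first(then turn) [ 16.5  78.8 220.7] | after turn [ 14.3  79.1 220.8] tilt [-0. -0. -1.]
```

>>> arm_command --moves '[-1,8,40,0,0,0,0,-1,8,38.8,30,0,0,-0.027,-1,0,0,50,0,0,0,-1,0,0,50,0,0,0,-1,0,0,45,0,0,0,-1,0,0,25,0,0,0,-1,0,0,15,0,0,0,-1,0,0,5,0,0,0]'

```text
clock: 7.15
tcp_pos: [0.6384, 0.0458, 0.0284]
orientation: [-0.0, 0.698, 0.716, -0.0]
wrist_force: [0.3, 0.4, 0.2]
finger_gap: 0.0167
grip_force: 39.5
```

>>> arm_command --moves '[-1,0,0,0,0,0,0,-1,0,0,0,0,0,0,-0.35,0,0,0,0,0,0,-0.35,0,0,0,0,0,0,-0.35,0,0,0,0,0,0]'

```text
clock: 7.78
tcp_pos: [0.6388, 0.0464, 0.0293]
orientation: [0.0, 0.697, 0.717, 0.0]
wrist_force: [0.0, 0.4, -0.3]
finger_gap: 0.0278
grip_force: 0.0
```

Run:
```python
from plan import *
plan(.5012,-.3608,.006,-23)
```

```text
yaw 1.6 q5 1.49 | turn deg 24.6 rad 0.429 | shift first(then turn) [-403.3 -148.6   23.3] | after turn [-428.6   32.5   23.3] tilt [ 0.001 -0.    -1.   ]
```

>>> arm_command --moves '[-0.35,0,0,-50,0,0,0,-0.35,0,0,-50,0,0,0,0.2,0,0,-50,0,0,0,0.2,-40,-14,-30,0,0,0,0.2,-50,-19,0,0,0,0,0.2,-53,-19,0,0,0,0,0.2,-53,-19,0,0,0,0,0.2,-53,-19,0,0,0,0]'

```text
clock: 8.78
tcp_pos: [0.5546, -0.2065, 0.2093]
orientation: [0.0, 0.697, 0.717, 0.0]
wrist_force: [0.7, 0.2, 0.8]
finger_gap: 0.0515
grip_force: 0.0
```

>>> arm_command --moves '[0.2,-52,-19,0,0,0,0,0.2,-52,-19,0,0,0,0,0.2,-50.3,-20.6,0,0,0,0,0.2,0,0,40,0,0,0.15,0.2,0,0,50,0,0,0.15,0.2,0,0,50,0,0,0.129,0.2,0,0,30,0,0,0,0.2,0,0,0,0,0,0]'

```text
clock: 9.78
tcp_pos: [0.499, -0.3591, 0.0363]
orientation: [-0.003, 0.834, 0.552, -0.001]
wrist_force: [-0.9, 0.4, 0.1]
finger_gap: 0.0511
grip_force: 0.0
```

Run:
```python
from plan import *
plan(.5012,-.3608,.006,-23)
```

```text
yaw -23.0 q5 1.22 | turn deg -0.0 rad -0.001 | shift first(then turn) [-0.8  2.8 30.3] | after turn [-0.7  2.7 30.3] tilt [-0.004  0.004 -1.   ]
```

>>> arm_command --moves '[0.2,-0.5,2,20,0,0,0,0.2,0,0,10,0,0,0,0.2,0,0,0,0,0,0,-1,0,0,0,0,0,0,-1,0,0,0,0,0,0,-1,0,0,0,0,0,0,-1,0,0,0,0,0,0,-1,0,0,0,0,0,0]'

```text
clock: 10.78
tcp_pos: [0.503, -0.3625, 0.0102]
orientation: [0.001, 0.834, 0.552, 0.0]
wrist_force: [-0.3, 0.2, 5.6]
finger_gap: 0.016
grip_force: 39.3
```

Run:
```python
from plan import *
plan(.5883,.0450,.028,1.4)
```

```text
yaw -23.0 q5 1.22 | turn deg -24.4 rad -0.426 | shift first(then turn) [408.4 -80.9 -18.2] | after turn [405.3  95.2 -17.8] tilt [ 0.001 -0.001 -1.   ]
```

>>> arm_command --moves '[-1,0,0,-30,0,0,0,-1,0,0,-60,0,0,0,-1,0,0,-60,0,0,0,-1,0,0,-40,0,0,0,-1,55,-11,0,0,0,0,-1,55,-11,0,0,0,0,-1,55,-11,0,0,0,0,-1,55,-11,0,0,0,0]'

```text
clock: 11.78
tcp_pos: [0.5481, -0.1407, 0.1989]
orientation: [0.0, 0.834, 0.552, 0.0]
wrist_force: [1.2, -0.4, -1.1]
finger_gap: 0.0162
grip_force: 39.4
```

>>> arm_command --moves '[-1,55,-11,0,0,0,0,-1,55,-11,0,0,0,0,-1,50,-11,0,0,0,0,-1,28.4,-3.9,0,0,0,0,-1,0,0,0,0,0,-0.15,-1,0,0,0,0,0,-0.15,-1,0,0,0,0,0,-0.126,-1,0,0,0,0,0,0]'

```text
clock: 12.78
tcp_pos: [0.5877, 0.0455, 0.1987]
orientation: [-0.0, 0.699, 0.715, -0.0]
wrist_force: [0.4, 0.1, -0.9]
finger_gap: 0.0162
grip_force: 39.4
```

Run:
```python
from plan import *
im,d,w,P=snap('wrist','w3'); M,e,f,cx,cy=P
s=plan(.5883,.0450,.036,1.4)
# held dowel in tool frame
Rt=q2R(s['orientation']); t=(w-s['tcp_pos'])@Rt
m=(abs(t[...,1])<.012)&(abs(t[...,0])<.045)&(t[...,2]>-.04)&(t[...,2]<.03)
p=t[m]
for a in range(-40,41,8):
    q=p[abs(p[:,0]*1000-a)<4]
    if len(q): print(a,len(q),np.round(np.percentile(q[:,2],[5,50,95])*1000,1))
```

```text
yaw 1.2 q5 1.49 | turn deg -0.2 rad -0.003 | shift first(then turn) [ -0.5   0.7 162.7] | after turn [ -0.5   0.6 162.7] tilt [-0. -0. -1.]
-32 205 [-9.5 -8.1 -4.4]
-24 312 [-9.8 -8.3 -4.3]
-16 319 [-9.7 -8.2 -4.5]
-8 454 [-38.5  -9.   -5.3]
0 530 [-38.7  -9.   -5.3]
8 1097 [-38.7 -19.2  -5.5]
16 399 [-10.2  -8.2  -4.3]
24 414 [-9.9 -8.3 -3.8]
32 587 [-9.8 -7.2  4.2]
40 126 [-8.9 -1.9  6.7]
```

View pics/w3.png

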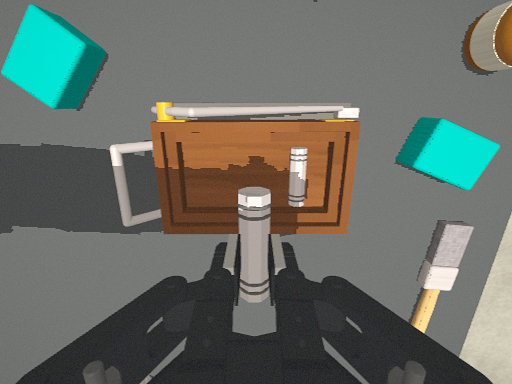

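>>> arm_command --moves '[-1,0,0.5,40,0,0,0,-1,0,0,50,0,0,0,-1,0,0,45,0,0,0,-1,0,0,20,0,0,0,-1,0,0,10,0,0,0,-1,0,0,2,0,0,0,-1,0,0,0,0,0,0]'

```text
clock: 13.7
tcp_pos: [0.5892, 0.0454, 0.0328]
orientation: [0.001, 0.699, 0.715, 0.0]
wrist_force: [-0.4, -0.0, -0.4]
finger_gap: 0.0163
grip_force: 39.4
```

>>> arm_command --moves '[-0.35,0,0,0,0,0,0,-0.35,0,0,0,0,0,0,-0.35,0,0,0,0,0,0,-0.35,0,0,-50,0,0,0,0.2,0,0,-60,0,0,0,0.2,0,0,-60,0,0,0,0.2,0,0,0,0,0,0]'

```text
clock: 14.58
tcp_pos: [0.5918, 0.0453, 0.2082]
orientation: [0.004, 0.699, 0.716, 0.004]
wrist_force: [-0.3, -0.5, -0.5]
finger_gap: 0.0511
grip_force: 0.0
```

Run:
```python
from plan import *
plan(.4139,-.3659,.006,14.3)
```

```text
yaw 1.4 q5 1.49 | turn deg -12.9 rad -0.226 | shift first(then turn) [-406.6 -190.   200.5] | after turn [-354.6 -273.9  202.2] tilt [ 0.011 -0.001 -1.   ]
```

>>> arm_command --moves '[0.2,-50.8,-23.6,0,0,0,0,0.2,-50.8,-23.6,0,0,0,0,0.2,-50.8,-23.6,0,0,0,0,0.2,-50.8,-23.6,0,0,0,0,0.2,-50.8,-23.6,0,0,0,0,0.2,-50.8,-23.6,0,0,0,0,0.2,-50.8,-23.6,0,0,0,0,0.2,-50.8,-23.6,0,0,0,0]'

```text
clock: 15.58
tcp_pos: [0.4081, -0.3666, 0.2011]
orientation: [-0.0, 0.699, 0.715, 0.0]
wrist_force: [1.6, -1.0, -0.3]
finger_gap: 0.0515
grip_force: 0.0
```

>>> arm_command --moves '[0.2,0,0,40,0,0,-0.15,0.2,0,0,50,0,0,-0.076,0.2,0,0,50,0,0,0,0.2,0,0,30,0,0,0,0.2,0,0,0,0,0,0,0.2,0,0,0,0,0,0]'

```text
clock: 16.32
tcp_pos: [0.4098, -0.3658, 0.0327]
orientation: [0.0, 0.613, 0.79, -0.0]
wrist_force: [0.7, 0.2, -0.2]
finger_gap: 0.0514
grip_force: 0.0
```

Run:
```python
from plan import *
plan(.4139,-.3659,.006,14.3)
```

```text
yaw 14.3 q5 0.45 | turn deg 0.0 rad 0.0 | shift first(then turn) [-1.1  4.  26.7] | after turn [-1.2  4.  26.7] tilt [ 0.001 -0.001 -1.   ]
```

>>> arm_command --moves '[0.2,-1,4,15,0,0,0,0.2,0,0,11.5,0,0,0,0.2,0,0,0,0,0,0,-1,0,0,0,0,0,0,-1,0,0,0,0,0,0,-1,0,0,0,0,0,0,-1,0,0,0,0,0,0,-1,0,0,0,0,0,0]'

```text
clock: 17.32
tcp_pos: [0.4137, -0.3657, 0.006]
orientation: [0.0, 0.613, 0.79, -0.0]
wrist_force: [-0.4, 0.8, 5.1]
finger_gap: 0.0165
grip_force: 40.7
```

>>> arm_command --moves '[-1,0,0,-30,0,0,0,-1,0,0,-60,0,0,0,-1,0,0,-60,0,0,0,-1,0,0,-40,0,0,0,-1,0,0,0,0,0,0.15,-1,0,0,0,0,0,0.075,-1,0,0,0,0,0,0]'

```text
clock: 18.2
tcp_pos: [0.4133, -0.3651, 0.1951]
orientation: [-0.0, 0.698, 0.716, 0.0]
wrist_force: [-0.7, 0.1, -0.3]
finger_gap: 0.0167
grip_force: 40.1
```

Run:
```python
from plan import *
plan(.5383,.0438,.19,1.4)
```

```text
yaw 1.5 q5 0.68 | turn deg 0.1 rad 0.001 | shift first(then turn) [405.5 135.5   5.3] | after turn [405.7 135.    5.1] tilt [-0.001  0.001 -1.   ]
```

>>> arm_command --moves '[-1,50.7,16.9,0,0,0,0,-1,50.7,16.9,0,0,0,0,-1,50.7,16.9,0,0,0,0,-1,50.7,16.9,0,0,0,0,-1,50.7,16.9,0,0,0,0,-1,50.7,16.9,0,0,0,0,-1,50.7,16.9,0,0,0,0,-1,50.7,16.9,0,0,0,0]'

```text
clock: 19.2
tcp_pos: [0.5386, 0.0452, 0.1951]
orientation: [-0.0, 0.698, 0.716, -0.0]
wrist_force: [1.3, 0.3, -1.0]
finger_gap: 0.0167
grip_force: 40.1
```

>>> arm_command --moves '[-1,0,0,0,0,0,0,-1,0,0,0,0,0,0]'

```text
clock: 19.45
tcp_pos: [0.5381, 0.0435, 0.1949]
orientation: [-0.0, 0.698, 0.716, -0.001]
wrist_force: [0.7, -0.6, -0.3]
finger_gap: 0.0163
grip_force: 40.1
```

Run:
```python
from plan import *
im,d,w,P=snap('wrist','w4')
s=plan(.5383,.0438,.030,1.4)
Rt=q2R(s['orientation']); t=(w-s['tcp_pos'])@Rt
p=t[(abs(t[...,1])<.012)&(abs(t[...,0])<.045)&(t[...,2]>-.04)&(t[...,2]<.03)]
for a in range(-32,41,16):
    q=p[abs(p[:,0]*1000-a)<4]; print(a,len(q),np.round(np.percentile(q[:,2],[5,50,95])*1000,1))
```

```text
yaw 1.4 q5 1.48 | turn deg 0.0 rad 0.001 | shift first(then turn) [  0.9   0.5 165.1] | after turn [  0.9   0.3 165.1] tilt [-0.001 -0.    -1.   ]
-32 232 [-13.7 -12.4  -8.3]
-16 322 [-13.6 -12.2  -8.4]
0 532 [-38.8 -13.   -9.2]
16 603 [-35.2 -12.8  -8.2]
32 701 [-13.6 -10.2   1.5]
```

>>> arm_command --moves '[-1,0,0.5,40,0,0,0,-1,0,0,50,0,0,0,-1,0,0,45,0,0,0,-1,0,0,20,0,0,0,-1,0,0,10,0,0,0,-1,0,0,2.5,0,0,0,-1,0,0,0,0,0,0]'

```text
clock: 20.38
tcp_pos: [0.5398, 0.043, 0.0289]
orientation: [0.001, 0.698, 0.716, 0.001]
wrist_force: [0.3, 0.0, -0.3]
finger_gap: 0.0168
grip_force: 40.1
```

>>> arm_command --moves '[-0.35,0,0,0,0,0,0,-0.35,0,0,0,0,0,0,-0.35,0,0,0,0,0,0,-0.35,0,0,-50,0,0,0,-0.35,0,0,-60,0,0,0,-0.35,0,0,-60,0,0,0,-0.35,-50,-30,-10,0,0,0,-0.35,-10,-50,0,0,0,0]'

```text
clock: 21.38
tcp_pos: [0.4621, -0.0204, 0.2098]
orientation: [0.002, 0.699, 0.715, 0.001]
wrist_force: [-0.7, 0.4, 0.5]
finger_gap: 0.0281
grip_force: 0.0
```

Run:
```python
from m import *; from plan import plan
im,d,w,P=snap('wrist','w5'); h=w[...,2];x=w[...,0];y=w[...,1]
for p in blobs(w,(h>.032)&(h<.044)&(abs(y-.045)<.040)&(abs(x-.588)<.085),40): print('dowel',len(p),rect(p),np.median(p[:,2]))
for p in blobs(w,(h>.064)&(h<.1)&(abs(y-.045)<.1)&(x>.40)&(x<.475),50): print('handle',len(p),rect(p),np.percentile(p[:,2],[50,95])); print(rect(p[p[:,0]<.455]))
im,d,w,P=snap('top','t5'); h=w[...,2];x=w[...,0];y=w[...,1]; im=im.astype(int)
for p in blobs(w,(im.min(-1)>150)&(h>.03)&(h<.06)&(y>.1)): print(len(p),rect(p))
for p in blobs(w,(im.min(-1)>130)&(h<.012)&(y>.1)&(x<.55)): print('sheet',len(p),rect(p))
plan(.4493-.0000,.0416,.12,1.4)
```

```text
dowel 1057 (array([587.9,  46.1]), array([19.5, 69.6]), 1.5) 0.04005125178565061
dowel 1029 (array([539.3,  42.5]), array([19. , 70.3]), 1.5) 0.040155477629909675
dowel 1089 (array([638.4,  46.4]), array([19.5, 69.6]), 1.7) 0.04007255666343584
handle 1186 (array([456.8,  42.9]), array([27.2, 89.7]), 1.3) [0.080694   0.08273513]
(array([449. ,  42.8]), array([11.6, 89.7]), 0.2)
560 (array([616.6, 271.6]), array([60.6, 81.9]), 86.1)
44 (array([363.8, 325.4]), array([ 6.1, 38.7]), 2.6)
sheet 2395 (array([414.4, 327.6]), array([192.2, 104.9]), 2.2)
yaw 1.3 q5 1.33 | turn deg -0.1 rad -0.001 | shift first(then turn) [60.3 -4.3 87.8] | after turn [60.4 -4.6 87.7] tilt [-0.004  0.    -1.   ]
```

>>> arm_command --moves '[-0.35,30,-2,0,0,0,0,-0.35,30,-3,0,0,0,0,-0.35,0,0,40,0,0,0,-0.35,0,0,40,0,0,0,-0.35,0,0,20,0,0,0,-0.35,0,0,0,0,0,0,-0.35,0,0,0,0,0,0]'

```text
clock: 22.35
tcp_pos: [0.4549, 0.0415, 0.1089]
orientation: [0.001, 0.698, 0.716, 0.0]
wrist_force: [0.5, 0.1, 0.6]
finger_gap: 0.0279
grip_force: 0.0
```

Run:
```python
from plan import *
plan(.4483,.0416,.066,1.4)
th=np.linspace(0,.61,17); c,s=np.cos(th),np.sin(th)
x=-250*c+62*s; z=250*s+62*c
print(np.round(np.c_[np.diff(x),-np.diff(z)],1).tolist(), x[-1]-x[0],z[-1]-z[0])
```

```text
yaw 1.4 q5 1.46 | turn deg 0.0 rad 0.001 | shift first(then turn) [ 0.3 -6.7 42.9] | after turn [ 0.3 -6.6 42.9] tilt [ 0.001 -0.    -1.   ]
[[2.5, -9.5], [2.9, -9.4], [3.3, -9.3], [3.6, -9.1], [4.0, -9.0], [4.3, -8.8], [4.6, -8.7], [5.0, -8.5], [5.3, -8.3], [5.6, -8.1], [5.9, -7.9], [6.2, -7.6], [6.5, -7.4], [6.7, -7.1], [7.0, -6.9], [7.3, -6.6]] 80.60577806485998 132.03504213154002
```

>>> arm_command --moves '[-0.35,0,-6.5,0,0,0,0,-0.35,0,0,0,0,0,0,-0.35,0,0,25,0,0,0,-0.35,0,0,18,0,0,0,-0.35,0,0,0,0,0,0,-0.35,0,0,0,0,0,0]'

```text
clock: 23.1
tcp_pos: [0.4481, 0.0411, 0.0658]
orientation: [0.0, 0.698, 0.716, 0.0]
wrist_force: [0.1, 0.1, 0.1]
finger_gap: 0.0279
grip_force: 0.0
```

>>> arm_command --moves '[-1,0,0,0,0,0,0,-1,0,0,0,0,0,0,-1,0,0,0,0,0,0,-1,0,0,0,0,0,0]' --newtons 60

```text
clock: 23.6
tcp_pos: [0.4487, 0.0412, 0.066]
orientation: [0.001, 0.698, 0.716, 0.001]
wrist_force: [-0.8, 0.3, 5.6]
finger_gap: 0.0078
grip_force: 58.7
```

>>> arm_command --moves '[-1,0,2.5,-9.5,0,0,0,-1,0,2.9,-9.4,0,0,0,-1,0,3.3,-9.3,0,0,0,-1,0,3.6,-9.1,0,0,0,-1,0,4,-9,0,0,0,-1,0,4.3,-8.8,0,0,0,-1,0,4.6,-8.7,0,0,0,-1,0,5,-8.5,0,0,0]'

```text
clock: 24.6
tcp_pos: [0.4772, 0.0419, 0.137]
orientation: [-0.001, 0.698, 0.716, -0.001]
wrist_force: [3.8, -2.5, -13.7]
finger_gap: 0.0071
grip_force: 58.2
```

>>> arm_command --moves '[-1,0,5.3,-8.3,0,0,0,-1,0,5.6,-8.1,0,0,0,-1,0,5.9,-7.9,0,0,0,-1,0,6.2,-7.6,0,0,0,-1,0,6.5,-7.4,0,0,0,-1,0,6.7,-7.1,0,0,0,-1,0,5.5,-5.5,0,0,0,-1,0,0,0,0,0,0]'

```text
clock: 25.6
tcp_pos: [0.5183, 0.0429, 0.1905]
orientation: [-0.0, 0.698, 0.716, -0.001]
wrist_force: [-6.1, -2.5, -1.2]
finger_gap: 0.0074
grip_force: 59.6
```

Run:
```python
from m import *
s=get_state(); p=s['tcp_pos']; print(p,s['finger_gap'],s['wrist_force'])
im,d,w,P=snap('scene','s6'); h=w[...,2];x=w[...,0];y=w[...,1]
cv2.imwrite('pics/s6b.png',cv2.resize(im[120:260,180:380],(800,560),interpolation=cv2.INTER_CUBIC))
h0=np.arctan2(62,250); print('tilt from tcp',np.arctan2(p[2]+.010-.014,.6983-p[0])-h0)
```

```text
[0.5183497  0.04288442 0.19049127] 0.007386492478791768 [-6.13455946 -2.4555591  -1.17546463]
tilt from tcp 0.5601508147454584
```

View pics/s6b.png

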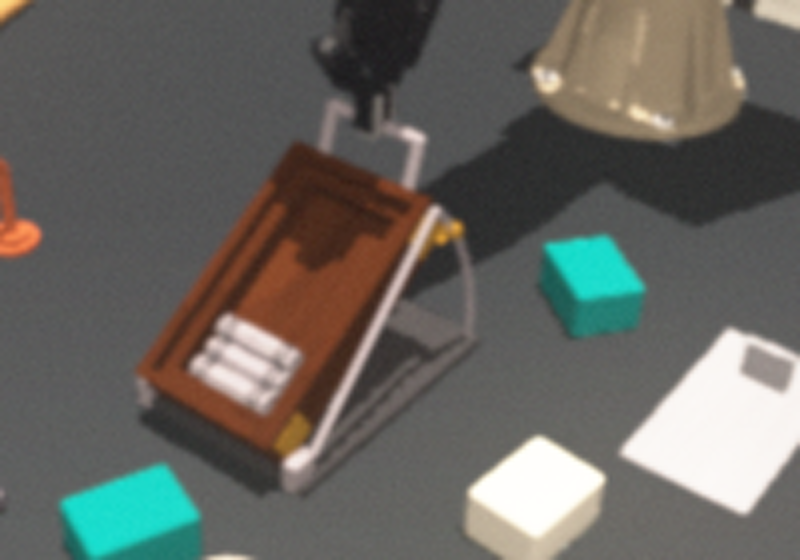

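The dowels already lie in a row at the stop (crop 245,360). The brass pointer (crop 425,240) is just short of the stud (455,230). Next I'll measure the tilt from depth.

```bash
cat > tilt.py <<'E'
from m import *
import itertools
def tilt():
    out=[]
    for n in('top','scene'):
        im,d,w,P=snap(n,'tlt_'+n); im=im.astype(int)
        m=(im[...,2]>im[...,0]+20)&(abs(w[...,1]-.045)<.062)&(w[...,0]>.48)&(w[...,0]<.69)&(w[...,2]>.02)
        p=w[m]; u=np.array([np.cos(np.radians(1.4)),np.sin(np.radians(1.4))])
        X=(p[:,:2]-[.6983,.0476])@u; Z=p[:,2]-.014
        # tilt th s.t. box-frame z histogram is sharpest
        best=max(np.arange(-.05,.9,.005),key=lambda t:np.sum(np.histogram(X*np.sin(t)+Z*np.cos(t),bins=np.arange(-.02,.08,.002))[0].astype(float)**2))
        out.append(round(best,3))
    return out
E
python3 -c "
from tilt import *
print(tilt())"
```

```text
[np.float64(-0.05), np.float64(0.555)]
```

>>> arm_command --moves '[-1,0,4.5,-4.5,0,0,0,-1,0,4.5,-4.4,0,0,0,-1,0,0,0,0,0,0,-1,0,0,0,0,0,0]'

```text
clock: 26.25
tcp_pos: [0.5273, 0.0431, 0.199]
orientation: [-0.0, 0.698, 0.716, -0.001]
wrist_force: [-5.0, -3.2, -4.1]
finger_gap: 0.007
grip_force: 59.3
```

```bash
python3 -c "
from tilt import *
p=get_state()['tcp_pos'];print(tilt(),np.arctan2(p[2]+.010-.014,.6983-p[0])-np.arctan2(62,250))
im=cv2.imread('pics/tlt_scene.png'); cv2.imwrite('pics/s7b.png',cv2.resize(im[150:220,240:320],(800,600),interpolation=cv2.INTER_CUBIC))"
```

```text
[np.float64(-0.05), np.float64(0.605)] 0.6077549373778127
```

View pics/s7b.png

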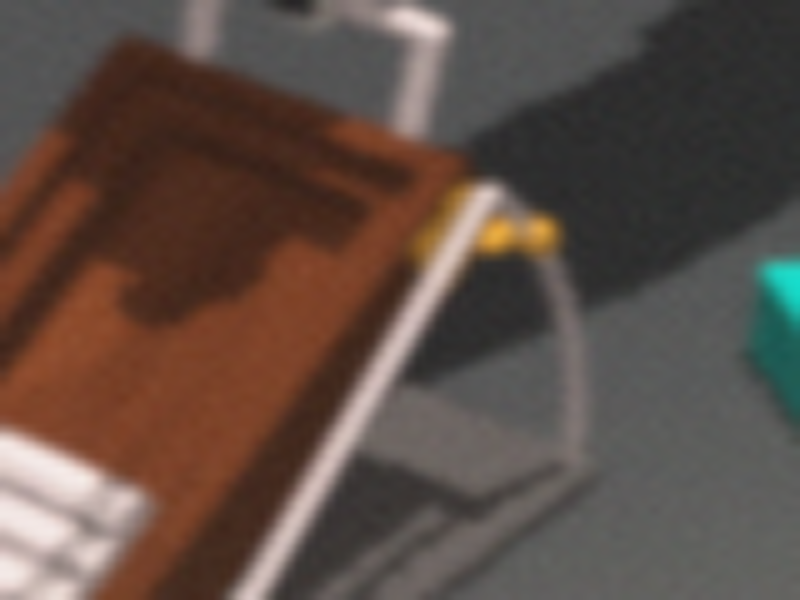

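Tilt is 0.606 rad by both measures, and the pointer at (495,235) meets the stud at (540,235). I'll hold for about 2 s, then lower.

>>> arm_command --moves '[-1,0,0,0,0,0,0,-1,0,0,0,0,0,0,-1,0,0,0,0,0,0,-1,0,0,0,0,0,0,-1,0,0,0,0,0,0,-1,0,0,0,0,0,0,-1,0,0,0,0,0,0,-1,0,0,0,0,0,0]'

```text
clock: 27.35
tcp_pos: [0.5273, 0.0431, 0.199]
orientation: [-0.0, 0.698, 0.716, -0.001]
wrist_force: [-4.4, -3.6, -4.2]
finger_gap: 0.0072
grip_force: 59.3
```

>>> arm_command --moves '[-1,0,0,0,0,0,0,-1,0,0,0,0,0,0,-1,0,0,0,0,0,0,-1,0,0,0,0,0,0,-1,0,0,0,0,0,0,-1,0,0,0,0,0,0,-1,0,0,0,0,0,0,-1,0,0,0,0,0,0]'

```text
clock: 28.35
tcp_pos: [0.5273, 0.0431, 0.199]
orientation: [-0.0, 0.698, 0.716, -0.001]
wrist_force: [-4.7, -3.3, -4.2]
finger_gap: 0.0075
grip_force: 59.3
```

>>> arm_command --moves '[-1,0,-7.3,6.6,0,0,0,-1,0,-7,6.9,0,0,0,-1,0,-6.7,7.1,0,0,0,-1,0,-6.5,7.4,0,0,0,-1,0,-6.2,7.6,0,0,0,-1,0,-5.9,7.9,0,0,0,-1,0,-5.6,8.1,0,0,0,-1,0,-5.3,8.3,0,0,0]'

```text
clock: 29.35
tcp_pos: [0.4798, 0.0419, 0.1415]
orientation: [0.002, 0.698, 0.716, 0.002]
wrist_force: [-5.1, -1.9, 8.1]
finger_gap: 0.0073
grip_force: 61.3
```

>>> arm_command --moves '[-1,0,-5,8.5,0,0,0,-1,0,-4.6,8.7,0,0,0,-1,0,-4.3,8.8,0,0,0,-1,0,-4,9,0,0,0,-1,0,-3.6,9.1,0,0,0,-1,0,-3.3,9.3,0,0,0,-1,0,-2.9,9.4,0,0,0,-1,0,0,0,0,0,0]'

```text
clock: 30.35
tcp_pos: [0.4515, 0.0413, 0.0766]
orientation: [0.001, 0.698, 0.716, 0.001]
wrist_force: [-2.3, -1.6, -3.1]
finger_gap: 0.0069
grip_force: 62.3
```

```bash
python3 -c "
from plan import *
p=plan(.4487,.0412,.066,1.4)['tcp_pos'];print(np.arctan2(p[2]+.010-.014,.6983-p[0])-np.arctan2(62,250))"
```

```text
yaw 1.4 q5 1.46 | turn deg 0.0 rad 0.001 | shift first(then turn) [-0.  -2.8 10.6] | after turn [-0.  -2.8 10.6] tilt [ 0.003 -0.    -1.   ]
0.042954052491105704
```

>>> arm_command --moves '[-1,0,-1.5,5,0,0,0,-1,0,-1,5,0,0,0,-1,0,0,2,0,0,0,-1,0,0,1,0,0,0,-1,0,0,0,0,0,0,-1,0,0,0,0,0,0]'

```text
clock: 31.1
tcp_pos: [0.4488, 0.0412, 0.0657]
orientation: [0.001, 0.698, 0.716, 0.001]
wrist_force: [-11.2, -1.6, 33.3]
finger_gap: 0.0075
grip_force: 67.1
```

```bash
python3 -c "
from tilt import *
s=get_state();p=s['tcp_pos'];print(s['wrist_force'],p,tilt(),np.arctan2(p[2]+.010-.014,.6983-p[0])-np.arctan2(62,250))"
```

```text
[-11.20325565  -1.63750398  33.33962487] [0.44878292 0.04116395 0.06569484] [np.float64(-0.035), np.float64(-0.0)] -0.000700077212427791
```

>>> arm_command --moves '[-1,0,0,-1,0,0,0,-0.35,0,0,0,0,0,0,-0.35,0,0,0,0,0,0,-0.35,0,0,0,0,0,0,-0.35,0,0,-30,0,0,0,-0.35,0,0,-50,0,0,0,-0.35,0,0,-60,0,0,0,-0.35,-30,50,0,0,0,0]'

```text
clock: 32.2
tcp_pos: [0.5, 0.0136, 0.2092]
orientation: [0.003, 0.697, 0.717, 0.003]
wrist_force: [1.2, 0.4, 0.3]
finger_gap: 0.0281
grip_force: 0.0
```

>>> arm_command --moves '[0.2,0,50,0,0,0,0,0.2,0,0,0,0,0,0,0.2,0,0,0,0,0,0]'

```text
clock: 32.58
tcp_pos: [0.5476, 0.0139, 0.2024]
orientation: [-0.001, 0.698, 0.716, -0.001]
wrist_force: [-0.5, 0.3, -0.9]
finger_gap: 0.0511
grip_force: 0.0
```

Run:
```python
from m import *; from plan import plan
im,d,w,P=snap('wrist','w8'); h=w[...,2];x=w[...,0];y=w[...,1]
m=lambda lo,hi:(h>lo)&(h<hi)&(abs(y-.046)<.1)&(x>.48)&(x<.72)
for p in blobs(w,m(.049,.06),150): print('rim',len(p),rect(p)); A=np.c_[p[:,:2],np.ones(len(p))]; print('slope',np.linalg.lstsq(A,p[:,2],rcond=None)[0])
for p in blobs(w,(h>.032)&(h<.0415)&(abs(y-.045)<.040)&(abs(x-.588)<.095),40): print('dowels',len(p),rect(p),np.median(p[:,2]))
for p in blobs(w,(h>.015)&(h<.029)&(abs(y-.046)<.1)&(abs(x-.588)<.1),40): print('floor',len(p),rect(p))
im,d,w,P=snap('top','t8'); h=w[...,2];x=w[...,0];y=w[...,1]; im=im.astype(int)
for p in blobs(w,(im.min(-1)>150)&(h>.03)&(h<.06)&(y>.1)): print('block/tab',len(p),rect(p))
for p in blobs(w,(im.min(-1)>130)&(h<.012)&(y>.1)&(x<.55)): print('sheet',len(p),rect(p))
plan(.40,.26,.2,2.2)
```

```text
rim 6237 (array([588.5,  45.9]), array([220.2, 131.4]), 1.5)
slope [-0.0011509   0.00462573  0.05703411]
dowels 79 (array([500.2,  45.7]), array([ 0.5, 78.5]), 1.5) 0.036873091123892365
dowels 1568 (array([657.8,  44.5]), array([38.4, 79.8]), 1.5) 0.03949793494564355
dowels 826 (array([626.5,  44.7]), array([19. , 70.1]), 1.0) 0.03974079726932933
floor 53 (array([681.5, 120.6]), array([3.1, 9.1]), 1.1)
floor 7680 (array([588.4,  45.1]), array([177.1,  85.5]), 1.5)
block/tab 554 (array([616. , 271.6]), array([59.7, 78.9]), 85.2)
block/tab 45 (array([363.7, 325.8]), array([ 5.9, 39.9]), 2.3)
sheet 2386 (array([414.4, 327.6]), array([192.2, 104.2]), 2.2)
yaw 1.4 q5 1.42 | turn deg -0.8 rad -0.013 | shift first(then turn) [ 249.6 -141.     3.3] | after turn [ 251.4 -137.7    3.1] tilt [-0.001  0.    -1.   ]
```

View pics/w8.png

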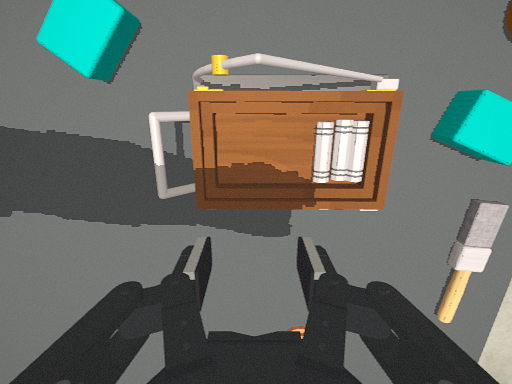

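Run:
```python
import numpy as np
w=np.load('pics/w8.npz')['w']; p=w[~np.isnan(w[...,0])]
a=np.radians(1.45); u=np.array([np.cos(a),np.sin(a)]);v=np.array([-u[1],u[0]])
X=((p[:,:2]-[.5884,.0450])@u)*1000; Y=((p[:,:2]-[.5884,.0450])@v)*1000
m=(abs(Y)<30)
for k in range(24,94):
    q=p[m&(X>=k)&(X<k+1)][:,2]*1000
    print(k,len(q),round(float(np.median(q)),1),end=' | ')
```

```text
return _methods._mean(a, axis=axis, dtype=dtype,
  ret = ret.dtype.type(ret / rcount)
```

The third dowel settled back about 4 mm when it came down onto its flat (image 323,150). I'll close that gap with a gentle nudge from the shut fingers, staying low in the well.

Run:
```python
from plan import *
plan(.5904,.0455,.026,1.4)
```

```text
yaw 1.4 q5 1.42 | turn deg 0.0 rad 0.001 | shift first(then turn) [ 30.3  44.1 177. ] | after turn [ 30.4  43.9 177.1] tilt [-0.001  0.    -1.   ]
```

>>> arm_command --moves '[-1,30.3,44,0,0,0,0,-1,0,0,50,0,0,0,-1,0,0,50,0,0,0,-1,0,0,30,0,0,0,-1,0,0,25,0,0,0,-1,0,0,15,0,0,0,-1,0,0,6,0,0,0,-1,0,0,0,0,0,0]'

```text
clock: 33.67
tcp_pos: [0.5918, 0.0451, 0.0279]
orientation: [0.0, 0.698, 0.716, 0.0]
wrist_force: [0.2, 0.4, -0.4]
finger_gap: -0.0
grip_force: 0.0
```

>>> arm_command --moves '[-1,0,4,0,0,0,0,-1,0,4,0,0,0,0,-1,0,2,0,0,0,0,-1,0,2,0,0,0,0,-1,0,0,0,0,0,0]'

```text
clock: 34.3
tcp_pos: [0.6039, 0.0454, 0.0274]
orientation: [0.0, 0.698, 0.716, -0.0]
wrist_force: [-0.4, 0.5, 0.2]
finger_gap: -0.0002
grip_force: 0.0
```

```bash
cat > dw.py <<'E'
from h import *
def dw(name):
    s=get_state(); a=np.radians(1.45); u=np.array([np.cos(a),np.sin(a)]);v=np.array([-u[1],u[0]])
    print('tcp well x',((s['tcp_pos'][:2]-[.5884,.0450])@u*1000).round(1),'z',s['tcp_pos'][2].round(4),'F',np.round(s['wrist_force'],1))
    im,d,w,P=snap('wrist',name); p=w[~np.isnan(w[...,0])]
    X=((p[:,:2]-[.5884,.0450])@u)*1000; Y=((p[:,:2]-[.5884,.0450])@v)*1000
    for lo,hi in((14,33),(-33,-14)):
        m=(Y>lo)&(Y<hi)&(p[:,2]>.0399)&(p[:,2]<.044)&(X>15)&(X<86)
        h,_=np.histogram(X[m],np.arange(15,87)); on=h>4
        k,l=cv2.connectedComponents(on.astype(np.uint8)[None]); l=l[0]
        print(lo,[(15+np.where(l==i)[0].min(),16+np.where(l==i)[0].max()) for i in range(1,k)])
E
python3 -c "
from dw import *
dw('w9')"
```

```text
tcp well x 15.5 z 0.0274 F [-0.4  0.5  0.2]
14 [(np.int64(32), np.int64(45)), (np.int64(53), np.int64(67)), (np.int64(72), np.int64(85))]
-33 [(np.int64(61), np.int64(62)), (np.int64(63), np.int64(65)), (np.int64(72), np.int64(85))]
```

>>> arm_command --moves '[-1,0,1.5,0,0,0,0,-1,0,1.5,0,0,0,0,-1,0,0,0,0,0,0]'

```text
clock: 34.72
tcp_pos: [0.6067, 0.0455, 0.0274]
orientation: [-0.0, 0.698, 0.716, -0.0]
wrist_force: [-0.6, 0.2, 0.2]
finger_gap: 0.0
grip_force: 0.0
```

```bash
python3 -c "
from dw import *
dw('w10')"
```

```text
tcp well x 18.3 z 0.0274 F [-0.6  0.2  0.2]
14 [(np.int64(33), np.int64(45)), (np.int64(54), np.int64(67)), (np.int64(71), np.int64(85))]
-33 [(np.int64(64), np.int64(65)), (np.int64(72), np.int64(85))]
```

>>> arm_command --moves '[-1,0,1.5,0,0,0,0,-1,0,1.5,0,0,0,0,-1,0,0,0,0,0,0]'

```text
clock: 35.15
tcp_pos: [0.6098, 0.0456, 0.0274]
orientation: [0.0, 0.698, 0.716, 0.0]
wrist_force: [-0.0, 0.2, -0.7]
finger_gap: 0.0006
grip_force: 0.2
```

```bash
python3 -c "
from dw import *
dw('w11')"
```

```text
tcp well x 21.5 z 0.0274 F [-0.   0.2 -0.7]
14 [(np.int64(36), np.int64(49)), (np.int64(53), np.int64(67)), (np.int64(72), np.int64(85))]
-33 [(np.int64(46), np.int64(47)), (np.int64(72), np.int64(85))]
```

>>> arm_command --moves '[-1,0,-6,0,0,0,0,-1,0,0,-30,0,0,0,-1,0,0,-60,0,0,0,-1,0,0,-60,0,0,0,-1,0,0,-50,0,0,0,-1,30,-35,0,0,0,0,-1,40,-40,0,0,0,0,-1,40,-40,0,0,0,0]'

```text
clock: 36.2
tcp_pos: [0.4845, 0.1532, 0.2274]
orientation: [0.0, 0.699, 0.716, 0.0]
wrist_force: [0.9, 1.6, 0.4]
finger_gap: -0.0002
grip_force: 0.0
```

>>> arm_command --moves '[-0.4,40,-40,0,0,0,0,-0.4,40,-40,0,0,0,0,-0.4,35,-10,0,0,0,0,-0.4,0,0,0,0,0,0,-0.4,0,0,0,0,0,0]'

```text
clock: 36.83
tcp_pos: [0.393, 0.265, 0.2273]
orientation: [0.0, 0.698, 0.716, -0.0]
wrist_force: [0.9, 0.1, -0.4]
finger_gap: 0.0254
grip_force: 0.0
```

Run:
```python
from m import *; from plan import plan
im,d,w,P=snap('wrist','w12'); h=w[...,2];x=w[...,0];y=w[...,1]; im=im.astype(int)
for p in blobs(w,(h>.030)&(h<.045)&(abs(y-.327)<.06)&(abs(x-.40)<.1),20): print('tab',len(p),rect(p),np.percentile(p[:,2],[5,50,95]))
for p in blobs(w,(im.min(-1)>130)&(h<.010)&(y>.2)&(x<.55),200): print('sheet',len(p),rect(p),np.median(p[:,2]))
plan(.3638,.3258,.1,2.4)
```

```text
tab 239 (array([363.4, 325.8]), array([ 8.2, 39.7]), 2.1) [0.03637616 0.03812106 0.03955338]
sheet 10759 (array([414. , 327.8]), array([193.4, 101.2]), 2.4) 0.004204573550757429
yaw 1.4 q5 1.97 | turn deg -1.0 rad -0.018 | shift first(then turn) [ 61.9 -28.  127.2] | after turn [ 62.4 -26.9 127.3] tilt [ 0. -0. -1.]
```

View pics/w12.png

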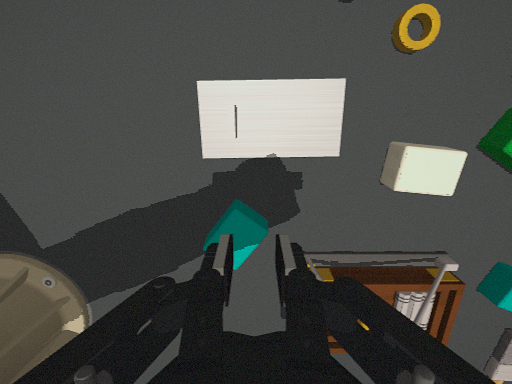

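The sheet is at image (270,118) with its tab at (236,121). The white block is at (425,168), undisturbed.

>>> arm_command --moves '[-0.4,31,-14,0,0,0,0,-0.4,31,-14,30,0,0,-0.018,-0.4,0,0,50,0,0,0,-0.4,0,0,50,0,0,0,-0.4,0,0,20,0,0,0,-0.4,0,0,0,0,0,0,-0.4,0,0,0,0,0,0]'

```text
clock: 37.75
tcp_pos: [0.3648, 0.3264, 0.0783]
orientation: [0.0, 0.692, 0.722, 0.001]
wrist_force: [-0.0, -0.3, 1.5]
finger_gap: 0.0256
grip_force: 0.0
```

Run:
```python
from plan import plan
plan(.3636,.3258,.010,2.4)
```

```text
yaw 2.4 q5 2.09 | turn deg -0.0 rad -0.0 | shift first(then turn) [-0.6 -1.3 68.3] | after turn [-0.5 -1.2 68.3] tilt [ 0.001  0.001 -1.   ]
```

>>> arm_command --moves '[-0.4,-0.5,-1,30,0,0,0,-0.4,0,0,25,0,0,0,-0.4,0,0,13,0,0,0,-0.4,0,0,0,0,0,0,-1,0,0,0,0,0,0,-1,0,0,0,0,0,0,-1,0,0,0,0,0,0,-1,0,0,0,0,0,0]' --newtons 80

```text
clock: 38.75
tcp_pos: [0.3637, 0.3266, 0.0107]
orientation: [0.0, 0.692, 0.722, 0.001]
wrist_force: [-1.1, -0.8, 5.6]
finger_gap: 0.0067
grip_force: 79.9
```

>>> arm_command --moves '[-1,0,0,0,0,0,0,-1,0,0,-5,0,0,0,-1,0,0,-15,0,0,0,-1,0,0,-30,0,0,0,-1,0,0,-50,0,0,0,-1,0,0,-50,0,0,0,-1,0,0,0,0,0,0]'

```text
clock: 39.62
tcp_pos: [0.3651, 0.3277, 0.1644]
orientation: [0.001, 0.692, 0.722, 0.004]
wrist_force: [-0.1, 0.0, -1.4]
finger_gap: 0.0064
grip_force: 78.7
```

```bash
cat > sh.py <<'E'
from m import *; from plan import plan
def sh(name):
    s=get_state(); print(s['tcp_pos'].round(4),s['finger_gap'],s['grip_force'],s['wrist_force'].round(1))
    im,d,w,P=snap(name.split('_')[0],name); im=im.astype(int); Rt=q2R(s['orientation']); t=(w-s['tcp_pos'])@Rt
    m=(im.min(-1)>110)&(abs(t[...,2])<.03)&(abs(t[...,0])<.07)&(t[...,1]>-.07)&(t[...,1]<.18)
    p=t[m]; print(len(p)); A=np.c_[p[:,:2],np.ones(len(p))]
    for i in range(3):
        c=np.linalg.lstsq(A,p[:,2],rcond=None)[0]; r=abs(A@c-p[:,2]); k=r<max(.003,np.median(r)*2); A,p=A[k],p[k]
    print('plane z=ax+by+c in tool',c.round(4),len(p)); print('rect tool mm',rect(p))
    return s
E
python3 - <<'E'
from sh import *
sh('top_13'); plan(.5384,.0437,.2,1.45)
E
```

```text
[0.3651 0.3277 0.1644] 0.006414099343694284 78.73884201049805 [-0.1  0.  -1.4]
1917
plane z=ax+by+c in tool [0.0011 0.0001 0.0069] 1517
rect tool mm (array([-0.6, 50.3]), array([100.3, 185.8]), 0.2)
yaw 2.5 q5 2.1 | turn deg 1.0 rad 0.018 | shift first(then turn) [-290.3  162.3  -38. ] | after turn [-287.5  167.3  -38. ] tilt [ 0.004  0.003 -1.   ]
```

>>> arm_command --moves '[-1,0,0,-36,0,0,0,-1,-41.4,23.2,0,0,0,0,-1,-41.4,23.2,0,0,0,0,-1,-41.4,23.2,0,0,0,0,-1,-41.4,23.2,0,0,0,0,-1,-41.4,23.2,0,0,0,0,-1,-41.4,23.2,0,0,0,0,-1,-41.4,23.2,0,0,0.018]'

```text
schema error: expected a multiple of 7 numbers
```

>>> arm_command --moves '[-1,0,0,30,0,0,0,-1,0,0,40,0,0,0,-1,0,0,20,0,0,0,-1,0,0,0,0,0,0,-1,0,0,0,0,0,0]'

```text
clock: 40.3
tcp_pos: [0.3626, 0.3259, 0.0695]
orientation: [-0.0, 0.692, 0.722, -0.0]
wrist_force: [0.5, -0.0, -1.3]
finger_gap: 0.0064
grip_force: 78.6
```

Run:
```python
from sh import *
sh('top_14'); plan(.5381,.0443,.0555,1.45)
```

```text
[0.3626 0.3259 0.0695] 0.006385302910274998 78.62616419792175 [ 0.5 -0.  -1.3]
1613
plane z=ax+by+c in tool [0.0084 0.0031 0.0069] 1175
rect tool mm (array([ 0.2, 50.4]), array([100.4, 186. ]), 0.5)
yaw 2.5 q5 2.1 | turn deg 1.0 rad 0.018 | shift first(then turn) [-289.2  162.7   14.5] | after turn [-286.3  167.9   14.5] tilt [ 0.001  0.    -1.   ]
```

That row was one number short, so only the descent ran. Nothing was touched; I'll lift again and redo it.

>>> arm_command --moves '[-1,0,0,-50,0,0,0,-1,0,0,-50,0,0,0,-1,0,0,-30,0,0,0,-1,0,0,0,0,0,0.018,-1,-41,24,0,0,0,0,-1,-41,24,0,0,0,0,-1,-41,24,0,0,0,0,-1,-41,24,0,0,0,0]'

```text
clock: 41.35
tcp_pos: [0.4627, 0.1631, 0.1983]
orientation: [-0.0, 0.698, 0.716, -0.0]
wrist_force: [0.6, 0.2, -1.7]
finger_gap: 0.0066
grip_force: 78.8
```

>>> arm_command --moves '[-1,-41,24,0,0,0,0,-1,-41,24,0,0,0,0,-1,-40.3,23.9,0,0,0,0,-1,0,0,30,0,0,0,-1,0,0,40,0,0,0,-1,0,0,15,0,0,0,-1,0,0,0,0,0,0,-1,0,0,0,0,0,0]'

```text
clock: 42.35
tcp_pos: [0.5385, 0.0441, 0.1156]
orientation: [0.001, 0.698, 0.716, 0.001]
wrist_force: [-0.5, 0.2, -0.7]
finger_gap: 0.0069
grip_force: 78.6
```

Run:
```python
from sh import *
sh('top_14'); plan(.5381,.0443,.0555,1.45)
```

```text
[0.5385 0.0441 0.1156] 0.0068567494735159535 78.60262155532837 [-0.5  0.2 -0.7]
0
plane z=ax+by+c in tool [0. 0. 0.] 0
rect tool mm (array([0., 0.]), array([0., 0.]), 0.0)
yaw 1.4 q5 1.48 | turn deg -0.0 rad -0.0 | shift first(then turn) [ 0.3 -0.8 60.4] | after turn [ 0.2 -0.7 60.4] tilt [ 0.003 -0.    -1.   ]
  return _methods._mean(a, axis=axis, dtype=dtype,
  ret = ret.dtype.type(ret / rcount)
```

>>> arm_command --moves '[-1,0,-0.3,25,0,0,0,-1,0,0,15,0,0,0,-1,0,0,8,0,0,0,-1,0,0,6,0,0,0,-1,0,0,4,0,0,0,-1,0,0,2,0,0,0,-1,0,0,0,0,0,0]'

```text
clock: 43.28
tcp_pos: [0.5376, 0.0439, 0.0547]
orientation: [0.0, 0.698, 0.716, 0.0]
wrist_force: [0.1, -0.6, -1.5]
finger_gap: 0.0065
grip_force: 78.8
```

Run:
```python
from plan import *
s=plan(.5381,.0443,.054,1.45); print(s['tcp_pos'],s['wrist_force'],s['ft_torque'])
```

```text
yaw 1.4 q5 1.48 | turn deg -0.0 rad -0.0 | shift first(then turn) [0.4 0.5 0.7] | after turn [0.4 0.5 0.7] tilt [ 0.001 -0.    -1.   ]
[0.53759687 0.04391997 0.0546758 ] [ 0.12744658 -0.55996457 -1.54831775] [ 0.00401219  0.03158437 -0.03300358]
```

>>> arm_command --moves '[-1,0,0,1,0,0,0,-1,0,0,0,0,0,0,-0.5,0,0,0,0,0,0,-0.5,0,0,0,0,0,0,-0.5,0,0,0,0,0,0,-0.5,0,0,-30,0,0,0,-0.5,0,0,-50,0,0,0,-0.5,0,0,-60,0,0,0]'

```text
clock: 44.28
tcp_pos: [0.5364, 0.044, 0.1937]
orientation: [-0.001, 0.698, 0.716, -0.001]
wrist_force: [1.8, -0.6, 0.3]
finger_gap: 0.0211
grip_force: 0.0
```

>>> arm_command --moves '[0.8,-30,20,-20,0,0,0,0.8,0,0,0,0,0,0,0.8,0,0,0,0,0,0]'

```text
clock: 44.65
tcp_pos: [0.5574, 0.0146, 0.2125]
orientation: [-0.001, 0.698, 0.716, -0.0]
wrist_force: [-0.3, 1.1, -0.6]
finger_gap: 0.0748
grip_force: 0.0
```

Run:
```python
from m import *; from plan import plan
im,d,w,P=snap('wrist','w15'); h=w[...,2];x=w[...,0];y=w[...,1]; im=im.astype(int)
for p in blobs(w,(im.min(-1)>90)&(h>.04)&(h<.056)&(abs(y-.045)<.056)&(abs(x-.588)<.1),200):
    print('sheet',len(p),rect(p),np.median(p[:,2])); A=np.c_[p[:,:2],np.ones(len(p))]; print(np.linalg.lstsq(A,p[:,2],rcond=None)[0])
for p in blobs(w,(h>.070)&(h<.09)&(abs(y-.045)<.056)&(abs(x-.588)<.1),20): print('tab',len(p),rect(p),np.percentile(p[:,2],[5,50,95]))
im,d,w,P=snap('top','t15'); h=w[...,2];x=w[...,0];y=w[...,1]; im=im.astype(int)
for p in blobs(w,(im.min(-1)>150)&(h>.03)&(h<.06)&(y>.1)): print('block',len(p),rect(p),np.median(p[:,2]))
plan(.616,.2716,.2,85.5)
```

```text
sheet 13763 (array([588.3,  44.4]), array([194. , 101.2]), 1.4) 0.04817013867968084
[ 0.00024226 -0.00237012  0.04809158]
tab 320 (array([537.3,  43.5]), array([ 8.1, 39.9]), 1.7) [0.07584918 0.08210778 0.08322018]
block 560 (array([615.8, 271.5]), array([59.5, 79.8]), 85.9) 0.04459161787833699
yaw 1.5 q5 1.43 | turn deg -84.0 rad -1.467 | shift first(then turn) [255.   65.7  12. ] | after turn [-38.8 260.4  12. ] tilt [-0.003  0.    -1.   ]
```

View pics/w15.png

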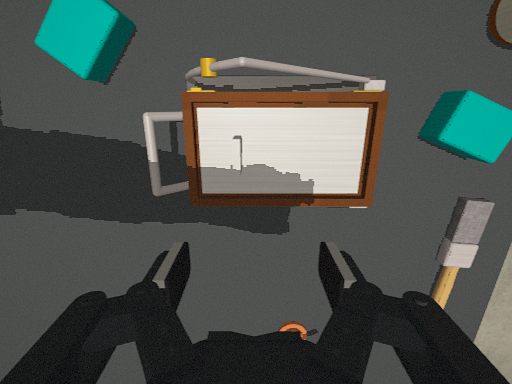

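The sheet lies flat in the recess (image 283,150) with its tab at (238,153). Next is the block.

>>> arm_command --moves '[0.8,51,13.1,0,0,0,-0.1,0.8,0,0,0,0,0,-0.167,0.8,0,0,0,0,0,-0.18,0.8,0,0,0,0,0,-0.18,0.8,0,0,0,0,0,-0.18,0.8,0,0,0,0,0,-0.18,0.8,0,0,0,0,0,-0.18,0.8,0,0,0,0,0,-0.18]'

```text
clock: 45.75
tcp_pos: [0.5688, 0.0665, 0.2122]
orientation: [-0.001, 0.096, 0.995, -0.0]
wrist_force: [-0.7, 0.3, -0.0]
finger_gap: 0.0768
grip_force: 0.0
```

>>> arm_command --moves '[0.8,0,0,0,0,0,-0.12,0.8,0,0,0,0,0,0]'

```text
clock: 46.0
tcp_pos: [0.5689, 0.0663, 0.2124]
orientation: [-0.001, 0.04, 0.999, -0.0]
wrist_force: [0.3, 0.4, 0.2]
finger_gap: 0.0769
grip_force: 0.0
```

Run:
```python
from plan import *
plan(.616,.2716,.2,85.6)
```

```text
yaw 85.5 q5 0.06 | turn deg -0.1 rad -0.003 | shift first(then turn) [-30.7 208.4  12.3] | after turn [-31.2 208.3  12.4] tilt [-0.002  0.    -1.   ]
```

>>> arm_command --moves '[0.8,-7.7,52,0,0,0,0,0.8,-7.7,52,0,0,0,0,0.8,-7.7,52,0,0,0,0,0.8,-7.6,52.4,0,0,0,0,0.8,0,0,50,0,0,0,0.8,0,0,50,0,0,0,0.8,0,0,30,0,0,0,0.8,0,0,0,0,0,0]'

```text
clock: 47.0
tcp_pos: [0.6139, 0.2706, 0.0796]
orientation: [-0.004, 0.04, 0.999, -0.001]
wrist_force: [0.3, -0.9, -0.4]
finger_gap: 0.077
grip_force: 0.0
```

Run:
```python
from m import *
from plan import *
im,d,w,P=snap('wrist','w16'); h=w[...,2];x=w[...,0];y=w[...,1]; im=im.astype(int)
for p in blobs(w,(im.min(-1)>120)&(h>.038)&(h<.05)&(abs(y-.27)<.07)&(abs(x-.616)<.08),50): print('block',len(p),rect(p),np.median(p[:,2]))
plan(.616,.2716,.010,85.6)
```

```text
block 7802 (array([615.5, 271.8]), array([59.8, 79.7]), 85.9) 0.04512551063472808
yaw 85.4 q5 0.38 | turn deg -0.2 rad -0.003 | shift first(then turn) [-0.6  0.7 72.1] | after turn [-0.4  0.6 72.1] tilt [-0.003 -0.001 -1.   ]
```

>>> arm_command --moves '[0.8,-1,1,25,0,0,-0.008,0.8,0,0,25,0,0,0,0.8,0,0,18,0,0,0,0.8,0,0,0,0,0,0,-1,0,0,0,0,0,0,-1,0,0,0,0,0,0,-1,0,0,0,0,0,0,-1,0,0,0,0,0,0]' --newtons 50

```text
clock: 48.05
tcp_pos: [0.6192, 0.2724, 0.0171]
orientation: [0.001, 0.035, 0.999, 0.0]
wrist_force: [-1.0, 0.4, 6.0]
finger_gap: 0.0594
grip_force: 57.2
```

>>> arm_command --moves '[-1,0,0,0,0,0,0,-1,0,0,-20,0,0,0,-1,0,0,-50,0,0,0,-1,0,0,-60,0,0,0,-1,0,0,-40,0,0,0,-1,0,0,0,0,0,0]'

```text
clock: 48.8
tcp_pos: [0.62, 0.2727, 0.1893]
orientation: [0.003, 0.035, 0.999, 0.001]
wrist_force: [-0.1, 0.2, -2.7]
finger_gap: 0.059
grip_force: 56.3
```

Run:
```python
from m import *
from plan import *
im,d,w,P=snap('wrist','w17'); im=im.astype(int)
s=plan(.5969,.0452,.18,91.4); Rt=q2R(s['orientation']); t=(w-s['tcp_pos'])@Rt
m=(im.min(-1)>100)&(abs(t[...,0])<.06)&(abs(t[...,1])<.035)&(t[...,2]>-.05)&(t[...,2]<.02)
for p in blobs(t,m,200): q=p[p[:,2]<np.percentile(p[:,2],30)]; print(len(p),rect(q),np.percentile(p[:,2],[2,30,95]));
```

```text
yaw 85.9 q5 0.37 | turn deg -5.5 rad -0.095 | shift first(then turn) [   5.6 -228.     6. ] | after turn [  27.2 -226.4    6.2] tilt [ 0.002  0.001 -1.   ]
17220 (array([2.5, 0.7]), array([75.7, 55.7]), 0.6) [-0.03228856 -0.03137065 -0.00975927]
```

>>> arm_command --moves '[-1,0,0,-40,0,0,0,-1,1.4,-57,0,0,0,0,-1,1.4,-57,0,0,0,0,-1,1.4,-57,0,0,0,0,-1,1.4,-57,0,0,0,0,-1,0,0,0,0,0,-0.095,-1,0,0,40,0,0,0,-1,0,0,0,0,0,0]'

```text
clock: 49.85
tcp_pos: [0.592, 0.0449, 0.1795]
orientation: [-0.006, -0.012, 1.0, 0.0]
wrist_force: [-1.5, -0.1, -3.5]
finger_gap: 0.0588
grip_force: 56.2
```

>>> arm_command --moves '[-1,0,0,40,0,0,0,-1,0,0,40,0,0,0,-1,0,0,20,0,0,0,-1,0,0,0,0,0,0,-1,0,0,0,0,0,0]'

```text
clock: 50.48
tcp_pos: [0.597, 0.0452, 0.0864]
orientation: [0.001, -0.012, 1.0, -0.0]
wrist_force: [0.4, 1.0, -3.7]
finger_gap: 0.0591
grip_force: 56.2
```

Run:
```python
from m import *
from plan import *
im,d,w,P=snap('wrist','w18'); im=im.astype(int)
s=plan(.5970,.0452,.062,91.45); print(s['tcp_pos'],s['wrist_force']); Rt=q2R(s['orientation']); t=(w-s['tcp_pos'])@Rt
m=(im.min(-1)>100)&(abs(t[...,0])<.06)&(abs(t[...,1])<.035)&(t[...,2]>-.05)&(t[...,2]<.013)
for p in blobs(t,m,200): q=p[p[:,2]<-.027]; print(len(p),rect(q),np.percentile(p[:,2],[2,30,95]))
m=(im.min(-1)>100)&(w[...,2]>.07)&(w[...,2]<.09)&(w[...,0]<.56)&(abs(w[...,1]-.045)<.05)
for p in blobs(w,m,20): print('tab',rect(p))
```

```text
yaw 91.4 q5 -0.08 | turn deg -0.1 rad -0.001 | shift first(then turn) [ 0.4  0.1 24.8] | after turn [ 0.3  0.1 24.8] tilt [ 0.002 -0.    -1.   ]
[0.59732317 0.04511324 0.08681479] [-5.38439714e-02  2.70143024e-04 -3.79358017e+00]
564 (array([0., 0.]), array([0., 0.]), 0.0) [0.00321773 0.00422581 0.00544521]
17254 (array([4.3, 0.8]), array([58.4, 77.6]), 89.9) [-0.02877795 -0.0278862  -0.00632932]
tab (array([537.6,  43.2]), array([ 8.3, 39.9]), 1.5)
tab (array([554.6,  44.1]), array([ 1.9, 57.8]), 1.7)
```

View pics/w18.png

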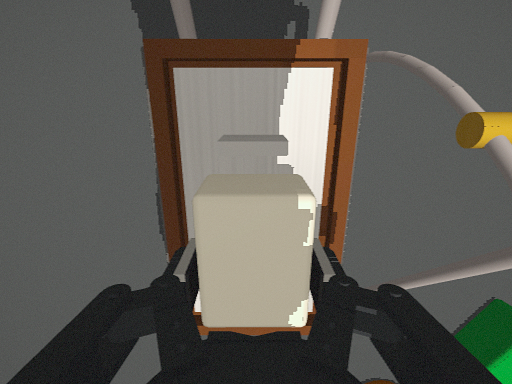

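>>> arm_command --moves '[-1,0,0,12,0,0,0,-1,0,0,6,0,0,0,-1,0,0,3,0,0,0,-1,0,0,1.5,0,0,0,-1,0,0,0,0,0,0,-1,0,0,0,0,0,0]'

```text
clock: 51.28
tcp_pos: [0.5961, 0.045, 0.064]
orientation: [0.0, -0.012, 1.0, -0.0]
wrist_force: [-4.0, -0.6, 6.4]
finger_gap: 0.0591
grip_force: 57.4
```

>>> arm_command --moves '[0.65,0,0,0,0,0,0,0.65,0,0,0,0,0,0,0.65,0,0,0,0,0,0,0.65,0,0,-20,0,0,0,0.65,0,0,-30,0,0,0,0.65,0,0,-40,0,0,0,-1,0,0,-20,0,0,0,-1,0,0,0,0,0,0]'

```text
clock: 52.28
tcp_pos: [0.5977, 0.0449, 0.1747]
orientation: [0.002, -0.012, 1.0, -0.0]
wrist_force: [0.5, -0.7, -0.5]
finger_gap: 0.0347
grip_force: 0.0
```

>>> arm_command --moves '[-1,0,0,0,0,0,0,-1,0,0,0,0,0,0,-1,0,0,0,0,0,0]'

```text
clock: 52.65
tcp_pos: [0.5957, 0.045, 0.1718]
orientation: [-0.001, -0.012, 1.0, 0.0]
wrist_force: [0.5, 0.5, 0.1]
finger_gap: 0.0004
grip_force: 0.0
```

Run:
```python
from m import *
from plan import *
im,d,w,P=snap('wrist','w19'); h=w[...,2];x=w[...,0];y=w[...,1]; im=im.astype(int)
for p in blobs(w,(im.min(-1)>100)&(h>.085)&(h<.10)&(abs(y-.045)<.06)&(abs(x-.59)<.09),50):
    print('block',len(p),rect(p),np.median(p[:,2])); print(np.linalg.lstsq(np.c_[p[:,:2],np.ones(len(p))],p[:,2],rcond=None)[0])
s=plan(.592,.045,.095,91.4); print(s['tcp_pos'],s['finger_gap'])
```

```text
block 5431 (array([592.6,  44.9]), array([78.8, 60.1]), 1.6) 0.09209275222922333
[0.01058789 0.0004174  0.08567237]
yaw 91.4 q5 -0.08 | turn deg -0.0 rad -0.0 | shift first(then turn) [ 3.8  0.1 77. ] | after turn [ 3.9  0.1 77. ] tilt [-0.001  0.    -1.   ]
[0.59587346 0.04502095 0.17203191] 7.84986377180271e-05
```

>>> arm_command --moves '[-1,3.3,0,30,0,0,0,-1,0,0,30,0,0,0,-1,0,0,14,0,0,0,-1,0,0,2,0,0,0,-1,0,0,2,0,0,0,-1,0,0,0,0,0,0,-1,0,0,0,0,0,0]'

```text
clock: 53.58
tcp_pos: [0.5935, 0.0449, 0.0957]
orientation: [0.001, -0.012, 1.0, -0.0]
wrist_force: [-0.2, 0.9, -0.0]
finger_gap: 0.0001
grip_force: 0.0
```

>>> arm_command --moves '[-1,0,0,2,0,0,0,-1,0,0,1.5,0,0,0,-1,0,0,1,0,0,0,-1,0,0,0.5,0,0,0,-1,0,0,0,0,0,0]'

```text
clock: 54.2
tcp_pos: [0.593, 0.0449, 0.091]
orientation: [0.0, -0.012, 1.0, -0.0]
wrist_force: [-2.6, 0.1, 6.9]
finger_gap: 0.0
grip_force: 3.8
```

>>> arm_command --moves '[-1,0,0,0.8,0,0,0,-1,0,0,0,0,0,0]'

```text
clock: 54.45
tcp_pos: [0.593, 0.0449, 0.091]
orientation: [0.001, -0.012, 1.0, -0.0]
wrist_force: [-4.4, 0.5, 12.7]
finger_gap: -0.0001
grip_force: 6.0
```

>>> arm_command --moves '[-1,0,0,0.4,0,0,0,-1,0,0,0,0,0,0,-1,0,0,0,0,0,0,-1,0,0,0,0,0,0,-1,0,0,0,0,0,0,-1,0,0,0,0,0,0,-1,0,0,0,0,0,0,-1,0,0,0,0,0,0]'

```text
clock: 55.45
tcp_pos: [0.593, 0.0449, 0.091]
orientation: [0.001, -0.012, 1.0, -0.0]
wrist_force: [-5.7, 0.4, 13.6]
finger_gap: 0.0
grip_force: 7.2
```

>>> arm_command --moves '[-1,0,0,0,0,0,0,-1,0,0,0,0,0,0,-1,0,0,0,0,0,0]'

```text
clock: 55.82
tcp_pos: [0.593, 0.0449, 0.091]
orientation: [0.001, -0.012, 1.0, -0.0]
wrist_force: [-6.0, -0.2, 14.6]
finger_gap: -0.0001
grip_force: 7.2
```

>>> arm_command --moves '[-1,0,0,-2,0,0,0,-1,0,0,-10,0,0,0,-1,0,0,-40,0,0,0,-1,0,0,-60,0,0,0,-1,0,-40,0,0,0,0,-1,0,-60,0,0,0,0,-1,0,-60,0,0,0,0,-1,0,-50,0,0,0,0]'

```text
clock: 56.82
tcp_pos: [0.598, -0.1672, 0.201]
orientation: [0.0, -0.012, 1.0, -0.0]
wrist_force: [0.6, 0.4, 0.8]
finger_gap: 0.0002
grip_force: 0.0
```

Run:
```python
from m import *
import cv2
im0,d,w,P=snap('scene','s20'); cv2.imwrite('pics/s20b.png',cv2.resize(im0[100:300,130:430],(800,533),interpolation=cv2.INTER_CUBIC))
im,d,w,P=snap('top','t20'); h=w[...,2];x=w[...,0];y=w[...,1]; im=im.astype(int)
for p in blobs(w,(im.min(-1)>100)&(h>.084)&(h<.10)&(abs(y-.045)<.06)&(abs(x-.59)<.09),50): print('block',rect(p),np.median(p[:,2]))
for p in blobs(w,(h>.05)&(h<.062)&(abs(y-.046)<.08)&(x>.45)&(x<.72)&(im[...,2]>im[...,0]+20),50): print('rim',rect(p),np.linalg.lstsq(np.c_[p[:,:2],np.ones(len(p))],p[:,2],rcond=None)[0])
```

```text
block (array([591.9,  45. ]), array([79.3, 58.7]), 1.8) 0.09175987522855689
rim (array([586.7,  46.5]), array([225.7, 130.4]), 0.8) [-0.00039063  0.0001292   0.05676289]
```

View pics/s20b.png

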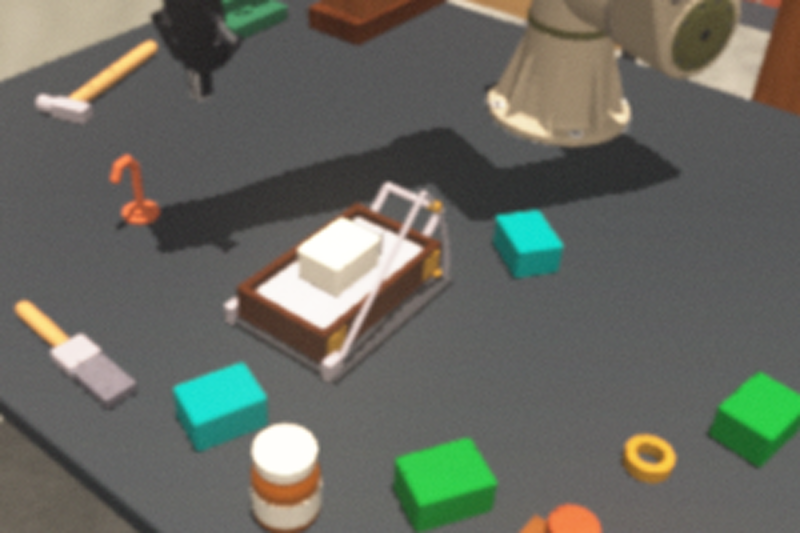

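The box is level, with the block flat on the sheet (crop 340,255) beside the tab. No further dowel is in view, and the hook and ring are untouched.

```bash
python3 -c "
from workcell import *
print(hand_in())"
```

```text
the job is handed in; nothing more can be done
None
```

The job is done and handed in: all three dowels lie in a close row at the stop, the box is level again after about 2 s at 35°, and the sheet and white block are seated and were pressed at about 14 N for over a second; after levelling, one dowel had settled back about 4 mm and I nudged it up against the others with the shut fingers.

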